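# Refit the lock lever of a bench clamp

## Task

The lock lever has been taken off the bench clamp: thread its hub fully home onto the upright splined spindle of the clamp gearbox, with the arm pointing well to the anticlockwise side of the stop post (about 45 to 120 degrees off, seen from above). Then swing the lever clockwise until its arm rests against the stop post, and let go. Never force the hub down on splines that do not line up and do not bang the arm against the post (neither may ever see 60 N), and leave the glue bottle, mallet and wooden bracket alone.

Things in the scene. Friction and masses are not known exactly. Their poses are not given: they have to be found in the camera images.
- gearbox: Grey cast gearbox of a bench clamp, fixed to the bench: block 150 x 100 mm, 44 mm high, from -55 to +95 mm along its x (bolting lugs to +-70 mm on y, wooden jaw 44 mm high on a screw at x -112 mm). Origin: at bench height under the spindle axis; z up; x points to the end where the stop post stands.
- seat (a point): Centre of the flat round steel shoulder (48 mm across) on the gearbox, 52 mm above the bench, on the spindle axis, axes as the gearbox. The hub's underside rests on it when fully home. The steel spindle, 34 mm tall, rises from it and turns stiffly about the vertical (0.35 N m of friction, no spring, stays where left).
- spline_top (a point): Spindle axis at the top of its teeth, 20 mm above the shoulder. Six straight teeth, 5 mm wide, 28 mm over the tips, on a 20 mm core. The tooth angle differs each time and is NOT given by any pose: see it, or feel for it by resting the hub on the teeth with a few N and turning it. It repeats every 60 degrees; the hub drops past when right within about 4 degrees.
- nose (a point): Tip of the spindle, 34 mm above the shoulder. Above the teeth comes 2 mm of smooth round nose, 20 mm in diameter, then a 12 mm long cone narrowing to 12 mm, which centres the hub.
- stop_post: Steel pin 12 mm in diameter, its foot on top of the gearbox (44 mm above the bench), its top 90 mm above the bench. Origin: centre of its foot, 80 mm along gearbox +x and 15 mm along gearbox -y from the spindle axis. The lever's arm (18 mm wide) touches it when the arm points along gearbox +x, coming clockwise from gearbox +y.
- lever: The loose dark steel lock lever, 0.28 to 0.56 kg, lying flat on the bench on its hub and arm, handle up. Origin: centre of the hub's underside; x along the arm towards the handle, z up.
- lever_hub (a point): Centre of the lever's hub, half-way up (19 mm above its underside), axes as the lever. The hub is a hexagon 40 mm across flats, 38 mm high, with two flats facing lever +-y (good to grip from above) and corners at lever +-x. The arm, 18 mm wide, runs along lever +x from the underside to 12 mm above it.
- lever_bore (a point): Centre of the bore at the hub's underside. The bore goes right through; six inner teeth, 4.6 mm wide, reach in to 11.1 mm from the axis at 30, 90, 150... degrees from lever x. The spindle's teeth go between them (about 1 mm of play each side), so they lie at 0, 60, 120... degrees from lever x once it is on.
- lever_handle (a point): Middle of the lever's upright black handle (22 mm across, from 12 to 58 mm above the hub's underside), 120 mm along lever x from the hub axis, 35 mm above the underside.
- glue: Bystander: white glue bottle 56 mm across, 150 mm tall, origin under its centre.
- mallet: Bystander: wooden mallet lying down, about 270 mm long along its x, head 60 x 110 x 70 mm at +90 mm on x; origin on the bench.
- bracket: Bystander: wooden bracket 160 mm tall on a 90 x 70 mm foot, origin under the foot's centre.
Not all that is in view belongs to the job. Of the things that look like the lever, the middle-sized one is meant.

How it is judged:
On the way:
1. the hub is fully home on the spindle with the arm still well anticlockwise of the stop post (by 25 degrees or more) (z of lever_hub in the frame of seat below 0.0215 m and horizontal distance between lever_hub and seat below 0.004 m and angle between lever_hub's own z axis and vertical below 0.08 rad and y of lever_handle in the frame of seat above 0.05 m), for 0.1 s.
At the end, for the whole second after the job is handed in: The hub is fully home on the spindle (within 2.5 mm of the shoulder, centred within 4 mm, upright within 0.08 rad), the arm lies at the stop post (handle within 16 mm sideways of the gearbox's x axis, on the post's side), and the lever is at rest and released (z of lever_hub in the frame of seat below 0.0215 m and horizontal distance between lever_hub and seat below 0.004 m and angle between lever_hub's own z axis and vertical below 0.08 rad and y of lever_handle in the frame of seat between -0.016 and 0.016 m and x of lever_handle in the frame of seat above 0.1 m and linear speed of lever below 0.02 m/s and angular speed of lever below 0.1 rad/s); the robot touches nothing.
It fails at once if the hub is forced down on the spindle before it is home (over 60 N between lever and gearbox while more than 4 mm from home) (contact force between lever and gearbox above 60 N and z of lever_hub in the frame of seat above 0.023 m).
It fails at once if the arm is banged or pressed against the stop post with more than 60 N (contact force between lever and stop_post above 60 N).
It fails at once if the glue is moved by more than 30 mm (distance of glue from where it was at the start of the episode above 0.03 m).
It fails at once if the mallet is moved by more than 30 mm (distance of mallet from where it was at the start of the episode above 0.03 m).
It fails at once if the bracket is moved by more than 30 mm (distance of bracket from where it was at the start of the episode above 0.03 m).
It also fails if it takes over 72 s, if anything falls off the work surface, if the arm or the gripper's body presses on something with over 40 N, if the wrist force passes 120 N, or if a joint passes its speed limit or range.

## Robot

A 7-joint arm with a two-finger parallel gripper is mounted at the origin on the work surface. World frame = base frame: x ahead of the robot, y to its left, z up, the work surface at z = 0. Lengths are in m, angles in rad, forces in N, time in s.
With the tool pointing down it reaches from about 0.425 to 0.875 m from the base axis. Payload 4.7 kg.
Tool frame: the origin (TCP) lies midway between the tips of the shut fingers; the grasp point (between the pads) lies 19 mm behind it; x points along the fingers, z is the direction in which the jaws open and shut, and the axes are right-handed (so a half turn about x gives the same grasp; the last joint's range is limited). The gripper opens to 87 mm and grips with 3 to 60 N. Pads are 19 mm wide; open, the fingers measure 117 mm over their backs; the gripper's body (75 mm by 190 mm) begins 51 mm behind the grasp point.
Start: joints at [0.014, 0.321, -0.07, 1.45, 0.023, 1.371, -0.057], TCP at [0.65, -0, 0.223] pointing down, gripper open.
Joint ranges: [-2.86, 2.86], [-0.3, 2.09], [-1.38, 1.24], [0.06, 2.45], [-1.56, 4.7], [0.09, 2.05], [-2.69, 2.69]. Speed limits (rad/s): [2.57, 2.57, 3.14, 3.14, 3.14, 3.14, 3.14].

## Interface

Orientations are given as a rotation vector (axis times angle).
In Python, from cell import sensors, read_camera, job gives the robot as it stands.
- The arm moves only by the tool move_arm, never from a script. Its argument "commands" is a list of rows, each an object with "grip": the finger opening in mm, from 0 to 87; "offset": the shift along the tool's x, y, z in mm, a list of three; "delta_rot": the turn, a rotation vector about the tool's x, y, z in degrees, a list of three. In form: [{"grip": grip, "offset": [tx, ty, tz], "delta_rot": [wx, wy, wz]}, ...]. A call has 1 to 12 rows; each row is the pose to reach, as a shift and turn from the pose measured when the call began, along the tool's axes at that moment; what a row does not reach only later rows make up. A row lasts 1/8 s, in which the tool goes at most 62.5 mm and 10.7 degrees, less where a joint would pass 70% of its speed; a pose out of reach is approached as far as the arm can. A call with a gripper value outside its range is refused whole. The fingers move at their own pace and stop on an object; "force" is the grip in N (left out, the last holds). Time passes only in rows, so rows that repeat a pose let the fingers close. It gives the time, the measured TCP pose, the force and the opening at its end, in the units of the state.
- sensors.get_state(): the state, without advancing time (a new reading comes with each control period).
- read_camera(name): name is "scene" or "side" or "wrist"; returns a dict with "image" (480x640x3 uint8, red, green, blue), "z_map" (480x640 float32, m along the optical axis (not along the pixel's ray), 0 where there is no reading), "fx", "fy", "cx", "cy" (pixels), "R" (3x3) and "t" (3): a world point X has camera coordinates R X + t. Camera axes: x right, y down, z forward; pixel columns grow to the right and rows downward; lengths in m; the calibration is good to about 2 mm. The wrist camera is an equidistant fisheye: a pixel r from the principal point sees the ray r / f radians off the axis. A picture is of the moment at which its call begins.
- job.hand_in(): hands the job in, once; it reports no verdict.
The state is a dict: "t": time; "joints": joint angles; "qd": joint speeds; "joint_efforts": joint torques, N m; "tool_pos": TCP position; "tcp_rot": TCP orientation; "wrist_force": force on the tool from outside, world axes, zero at the start; "wrist_torque": the same for the moment, N m; "width": finger opening in m.
Only numpy, scipy, OpenCV 4.12 (cv2) and the standard library are available. Lean on these libraries where they do the work, as an engineer would, in place of code of your own. Each camera call takes 0.05 s, during which the arm holds its last target.

## Working session

There is one attempt and no reset: what is moved stays moved. The work goes in short steps, Python scripts to look and compute and a tool call to move; the robot and the scene stay as the last step left them, time stands still between calls to the robot, and variables do not carry over. Pictures are saved under pics/ and viewed, and the job is handed in when it is done.

Besides the shell and the picture viewer there is one more tool, called by a JSON object that holds its "method" and its "body", one argument or row to a line. move_arm: Moves the arm, as the interface text tells. Its arguments: {"type":"object","properties":{"commands":{"type":"array"},"force":{"type":"number"}},"required":["commands"]}

```bash
mkdir -p pics; ls
cat > h.py <<'E'
import numpy as np, cv2
from cell import sensors, read_camera, job
def save(n,f):
    c=read_camera(n); cv2.imwrite('pics/'+f+'.png',cv2.cvtColor(c['image'],cv2.COLOR_RGB2BGR)); np.savez('pics/'+f+'.npz',**c); return c
E
python3 - <<'E'
from h import *
for n in ['scene','side','wrist']:
    c=save(n,n+'0'); print(n,c['fx'],c['cx'],c['cy'],c['R'].round(3).tolist(),c['t'].round(3))
print(sensors.get_state())
E
```

```text
pics
scene 584.553139963954 326.53092842174703 235.05099433409086 [[0.631, 0.776, -0.01], [0.619, -0.511, -0.597], [-0.468, 0.371, -0.802]] [-0.343 -0.307  1.639]
side 462.7549272954424 320.81339200531244 243.18064707756923 [[0.83, -0.557, -0.013], [-0.361, -0.52, -0.774], [0.425, 0.647, -0.633]] [-0.454  0.255  0.997]
wrist 371.64829954431775 320.9320986422919 245.48318190349073 [[1.0, 0.001, -0.002], [0.001, -0.966, 0.258], [-0.002, -0.258, -0.966]] [-0.649 -0.032  0.389]
{'t': 0.15, 'joints': array([ 0.01413194,  0.32163677, -0.07005328,  1.45139671,  0.02256833,
        1.37078201, -0.05688936]), 'qd': array([ 0.00165387, -0.00138071,  0.0016628 , -0.00169029,  0.00068973,
        0.00016776, -0.00133501]), 'joint_efforts': array([ 2.16972071e-04, -4.91794288e+01, -4.04079035e-01, -3.12878716e+01,
       -6.39387709e-02,  4.04033612e-02,  9.90178205e-05]), 'tool_pos': array([ 6.49586813e-01, -7.51161562e-05,  2.21721881e-01]), 'tcp_rot': array([-2.47993756e-05,  1.57223203e+00, -7.67552033e-05]), 'wrist_force': array([-0.53814121, -0.11227389,  0.49219979]), 'wrist_torque': array([-0.01781935, -0.0082716 ,  0.04377874]), 'width': 0.08725563862629936}
```

View pics/scene0.png

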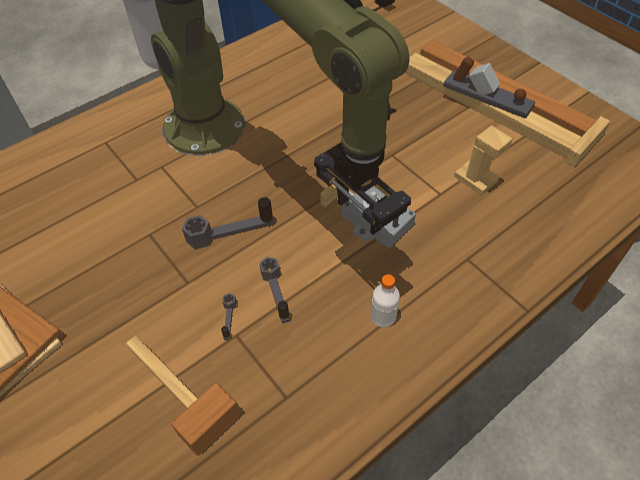

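View pics/side0.png

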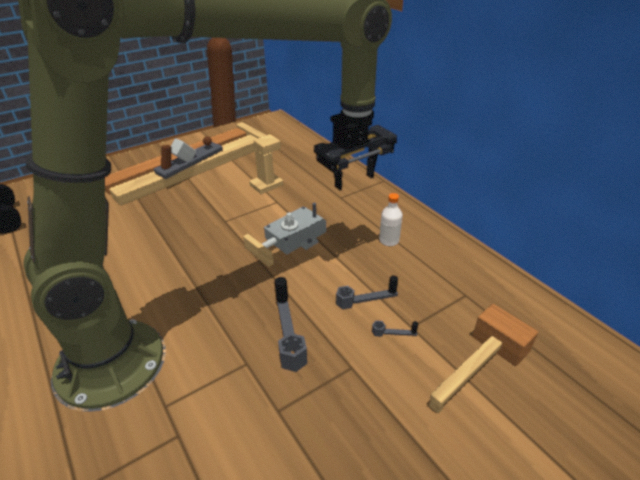

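View pics/wrist0.png

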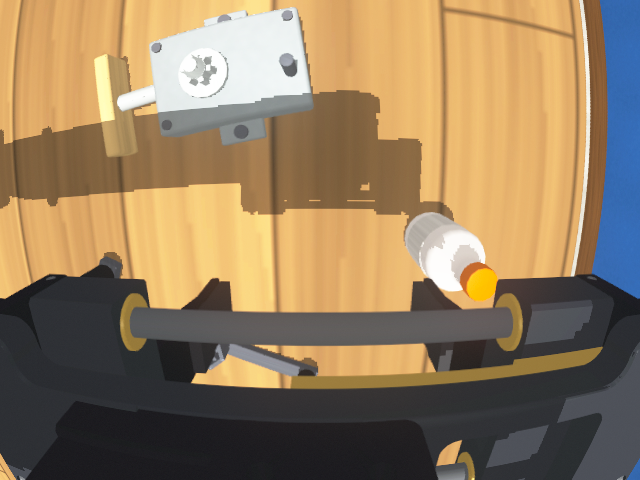

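```bash
cat >> h.py <<'E'
def load(f): return dict(np.load('pics/'+f+'.npz'))
def rays(c,uv,fish=False):
    uv=np.atleast_2d(np.array(uv,float)); a=(uv[:,0]-c['cx'])/c['fx']; b=(uv[:,1]-c['cy'])/c['fy']
    if fish:
        r=np.hypot(a,b)+1e-12; d=np.stack([a/r*np.sin(r),b/r*np.sin(r),np.cos(r)],1)
    else: d=np.stack([a,b,np.ones_like(a)],1)
    R=c['R']; return -R.T@c['t'], d@R
def plane(c,uv,z,fish=False):
    o,d=rays(c,uv,fish); return o+d*((z-o[2])/d[:,2])[:,None]
def cloud(c,fish=False):
    v,u=np.mgrid[0:480,0:640]; uv=np.stack([u.ravel(),v.ravel()],1)
    a=(uv[:,0]-c['cx'])/c['fx']; b=(uv[:,1]-c['cy'])/c['fy']
    z=c['z_map'].ravel().astype(float)
    o,d=rays(c,uv,fish); dz=(d@c['R'].T)[:,2] 
    P=o+d*(z/dz)[:,None]; P[z<=0]=np.nan; return P.reshape(480,640,3)
def crop(f,u0,v0,w,h,k):
    i=cv2.imread('pics/'+f+'.png')[v0:v0+h,u0:u0+w]; cv2.imwrite('pics/'+f+'_c%d.png'%u0,cv2.resize(i,None,fx=k,fy=k,interpolation=cv2.INTER_CUBIC))
E
python3 - <<'E'
from h import *
s=load('scene0');d=load('side0');w=load('wrist0')
print('scene hub',plane(s,[[270,263],[284,302]],.038),'side',plane(d,[[344,290],[393,279]],[.038][0]))
P=cloud(s);Q=cloud(d);W=cloud(w,True)
print(P[263,270],P[304,284],Q[290,344],Q[278,393],W[90,203],W[72,203],W[58,288])
for n,c,C,b in(('scene',s,P,(250,300,250,325)),('side',d,Q,(330,405,270,312))):
    u0,u1,v0,v1=b;p=C[v0:v1,u0:u1].reshape(-1,3);im=c['image'][v0:v1,u0:u1].reshape(-1,3)
    for lo,hi in((.033,.043),(.05,.064)):
        m=(p[:,2]>lo)&(p[:,2]<hi); q=p[m]; 
        print(n,lo,m.sum(),q.mean(0), q.min(0),q.max(0)) if m.sum() else 0
crop('wrist0',130,0,200,150,4);crop('scene0',240,245,80,80,8);crop('side0',325,265,85,60,8)
E
```

```text
scene hub [[ 0.51775258 -0.14231616  0.038     ]
 [ 0.61863754 -0.17815202  0.038     ]] side [[ 0.51997536 -0.14079535  0.038     ]
 [ 0.64069153 -0.17811985  0.038     ]]
[ 0.50859558 -0.13734475  0.02279455] [ 0.63495773 -0.188212    0.06245137] [ 0.52344238 -0.13622317  0.03226081] [ 0.62934152 -0.18894746  0.05596672] [0.54198798 0.12730133 0.05057036] [0.54895187 0.13958262 0.07262815] [0.62348348 0.14312105 0.08923751]
scene 0.033 159 [ 0.53508936 -0.15396536  0.03697348] [ 0.49696251 -0.20139415  0.03306692] [ 0.6430906  -0.12528164  0.04274027]
scene 0.05 86 [ 0.63325633 -0.19181891  0.05625848] [ 0.61830382 -0.20246117  0.05000078] [ 0.64271774 -0.18061168  0.06245137]
side 0.033 152 [ 0.53948412 -0.15749837  0.03671503] [ 0.49561482 -0.20259609  0.03303953] [ 0.63589325 -0.12335994  0.0427249 ]
side 0.05 60 [ 0.6273889  -0.19187093  0.05555069] [ 0.61775811 -0.20043087  0.05003999] [ 0.64031574 -0.17980336  0.06016047]
```

View pics/wrist0_c130.png

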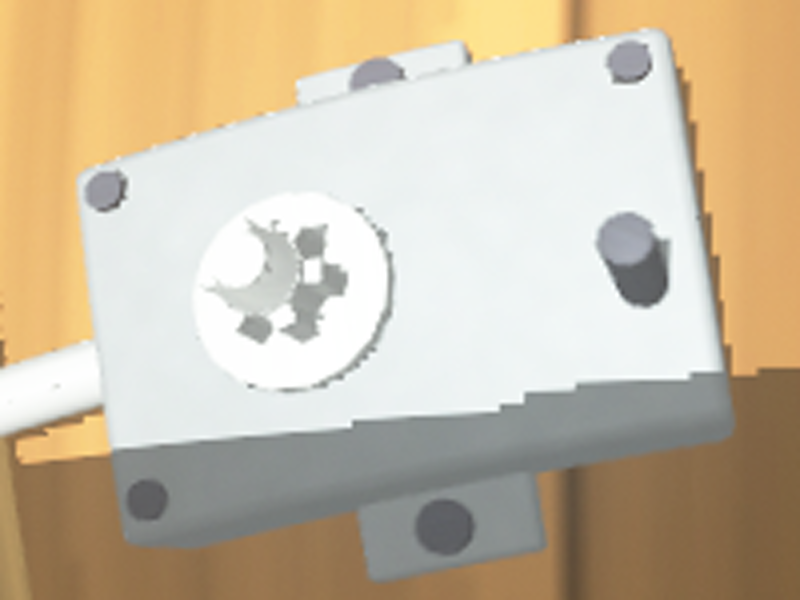

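View pics/scene0_c240.png

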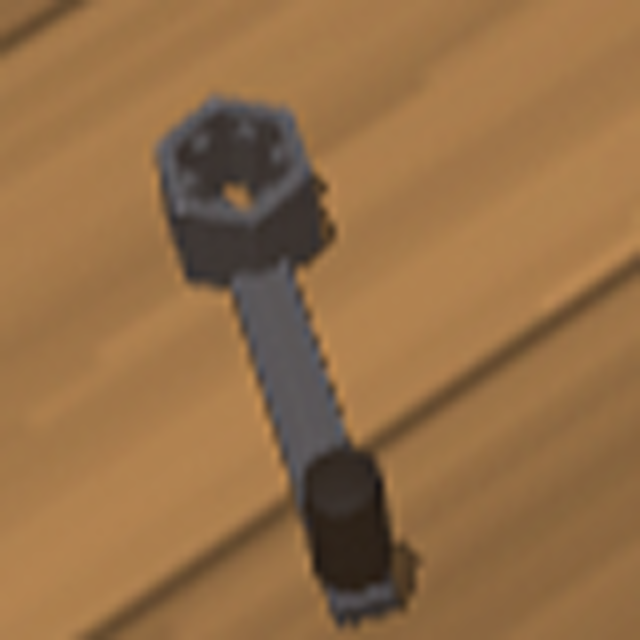

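View pics/side0_c325.png

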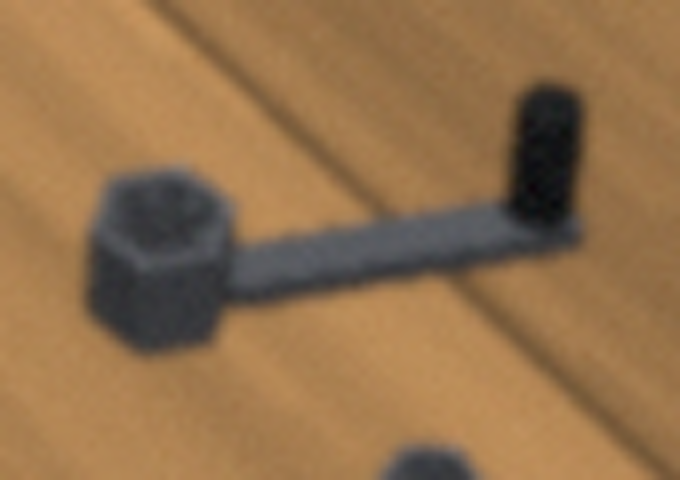

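Run:
```python
from h import *
s=load('scene0');d=load('side0');w=load('wrist0')
a=plane(s,[[269.75,264.75]],.038)[0];b=plane(s,[[283.1,304.75]],.058)[0]
print('scene',a,b,np.degrees(np.arctan2(*(b-a)[1::-1])),np.hypot(*(b-a)[:2]))
a=plane(d,[[346,291.6]],.038)[0];b=plane(d,[[394,277.2]],.058)[0]
print('side',a,b,np.degrees(np.arctan2(*(b-a)[1::-1])),np.hypot(*(b-a)[:2]))
k=lambda x,y:[130+x/4,y/4]
print('shoulder',plane(w,[k(292,291)],.052,True)); print('tip',plane(w,[k(240,265)],.086,True))
print('post top',plane(w,[k(627,239)],.090,True))
p=plane(w,[k(80,178),k(665,32),k(122,450),k(130,545),k(720,440)],.044,True);print(p)
print('post foot',plane(w,[k(648,290)],.044,True))
```

```text
scene [ 0.52123369 -0.14551939  0.038     ] [ 0.63295298 -0.18945104  0.058     ] -21.466363471749073 0.12004661693252766
side [ 0.52073557 -0.14780803  0.038     ] [ 0.63157263 -0.18972315  0.058     ] -20.715052094624284 0.1184978081950355
shoulder [[0.54224475 0.14349829 0.052     ]]
tip [[0.54175216 0.14278448 0.086     ]]
post top [[0.62258366 0.14149528 0.09      ]]
[[0.48286704 0.18150946 0.044     ]
 [0.62644143 0.20464583 0.044     ]
 [0.49599713 0.11064361 0.044     ]
 [0.49777374 0.08729042 0.044     ]
 [0.63935739 0.10509875 0.044     ]]
post foot [[0.62311021 0.14038543 0.044     ]]
```

```bash
cat >> h.py <<'E'
def rect(c,cx,cy,z,half,n=600,fish=True):
    # top-down ortho map on plane z: col -> +x, row -> -y
    g=(np.arange(n)+.5)/n*2*half-half
    X,Y=np.meshgrid(cx+g,cy-g); P=np.stack([X.ravel(),Y.ravel(),np.full(n*n,z)],1)
    q=P@c['R'].T+c['t']
    if fish:
        r=np.hypot(q[:,0],q[:,1]);k=np.arctan2(r,q[:,2])/r
    else: k=1/q[:,2]
    u=(c['fx']*q[:,0]*k+c['cx']).reshape(n,n).astype('f4');v=(c['fy']*q[:,1]*k+c['cy']).reshape(n,n).astype('f4')
    return cv2.cvtColor(cv2.remap(c['image'],u,v,cv2.INTER_CUBIC),cv2.COLOR_RGB2BGR)
E
python3 - <<'E'
from h import *
w=load('wrist0'); s=load('scene0')
cv2.imwrite('pics/r0.png',rect(w,.542,.143,.072,.03))
print('smallhub,handle, bighub, handletop, bracket, glue,mallet handle end, head', plane(s,[[229,300],[225,330],[196,225],[264,203],[478,180],[384,320],[130,343],[207,418]],0.03).round(3))
E
```

```text
smallhub,handle, bighub, handletop, bracket, glue,mallet handle end, head [[ 0.535 -0.265  0.03 ]
 [ 0.59  -0.311  0.03 ]
 [ 0.312 -0.212  0.03 ]
 [ 0.36  -0.047  0.03 ]
 [ 0.642  0.411  0.03 ]
 [ 0.784 -0.039  0.03 ]
 [ 0.49  -0.48   0.03 ]
 [ 0.725 -0.441  0.03 ]]
```

View pics/r0.png

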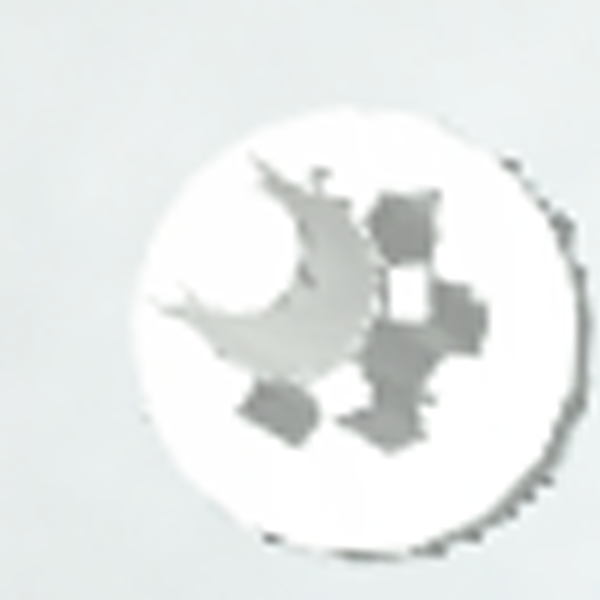

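{"method": "move_arm", "body": {
  "commands": [
    {"grip": 87, "offset": [40, 40, -55], "delta_rot": [0, 0, 0]},
    {"grip": 87, "offset": [70, 73, -108], "delta_rot": [0, 0, 0]},
    {"grip": 87, "offset": [70, 73, -108], "delta_rot": [0, 0, 0]},
    {"grip": 87, "offset": [70, 73, -108], "delta_rot": [0, 0, 0]},
    {"grip": 87, "offset": [70, 73, -108], "delta_rot": [0, 0, 0]}
  ]
}}

```text
t: 0.78
tool_pos: [0.5428, 0.0721, 0.1526]
tcp_rot: [0.001, 1.57, -0.001]
wrist_force: [-0.3, 0.3, 0.4]
width: 0.0872
```

Run:
```python
from h import *
w=save('wrist','wrist1'); print(-w['R'].T@w['t'])
cv2.imwrite('pics/r1.png',rect(w,.542,.143,.072,.03))
cv2.imwrite('pics/r1b.png',rect(w,.56,.143,.044,.1))
```

```text
[0.54296331 0.14208046 0.31355861]
```

View pics/r1.png

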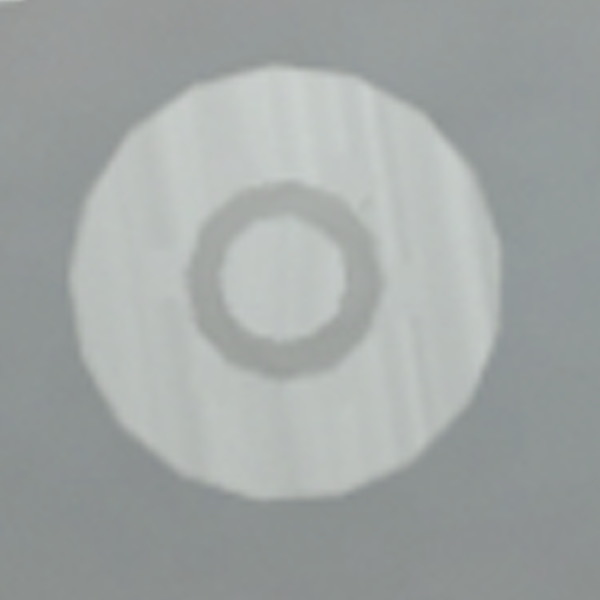

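View pics/r1b.png

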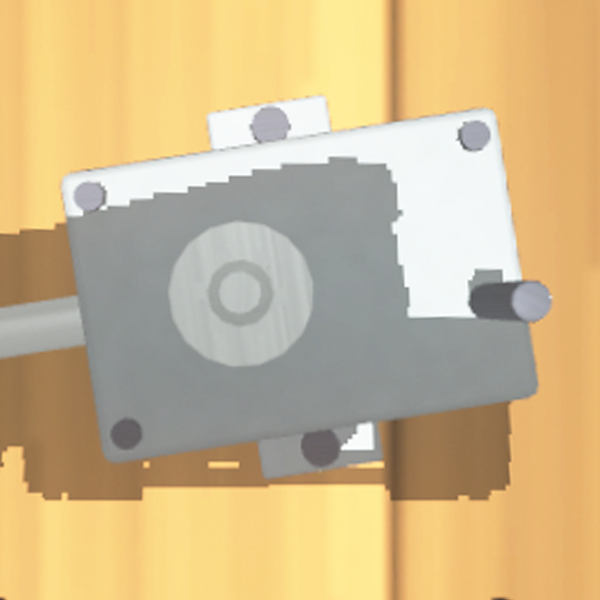

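Run:
```python
from h import *
w=load('wrist1'); W=cloud(w,True).reshape(-1,3)
c=np.array([.5405,.1449])
rr=np.hypot(*(W[:,:2]-c).T); m=rr<.03
q=W[m]; print(len(q))
print(np.histogram(q[:,2],bins=np.arange(.04,.095,.004)))
for lo,hi in((.048,.056),(.066,.076),(.082,.09)):
    k=q[(q[:,2]>lo)&(q[:,2]<hi)]; print(lo,len(k),k.mean(0))
k=q[(q[:,2]>.066)&(q[:,2]<.076)]
a=np.degrees(np.arctan2(k[:,1]-c[1],k[:,0]-c[0]));r=np.hypot(*(k[:,:2]-c).T)
j=(r>.0105)&(r<.0165);print(j.sum());print(np.c_[np.sort(a[j])].ravel().round(0).tolist())
z=np.exp(6j*np.radians(a[j])).mean();print(abs(z),np.degrees(np.angle(z))/6)
k=q[(q[:,2]<.060)];a=np.degrees(np.arctan2(k[:,1]-c[1],k[:,0]-c[0]));r=np.hypot(*(k[:,:2]-c).T)
j=r<.0145;print(j.sum(),np.sort(a[j]).round(0).tolist());z=np.exp(6j*np.radians(a[j])).mean();print(abs(z),np.degrees(np.angle(z))/6)
# shading image stretched
g=cv2.cvtColor(rect(w,c[0],c[1],.072,.02),cv2.COLOR_BGR2GRAY);print(g.min(),g.max())
g=cv2.createCLAHE(8,(4,4)).apply(g);cv2.imwrite('pics/r1c.png',g)
```

```text
5332
(array([1707,   84, 2422,   88,    0,    1,    2,  281,  160,  139,  141,
        306,    0]), array([0.04 , 0.044, 0.048, 0.052, 0.056, 0.06 , 0.064, 0.068, 0.072,
       0.076, 0.08 , 0.084, 0.088, 0.092]))
0.048 2510 [0.54058589 0.14483014 0.05075996]
0.066 441 [0.540473   0.14471605 0.07197681]
0.082 382 [0.54046987 0.14502512 0.08453096]
249
[-178.0, -178.0, -178.0, -177.0, -177.0, -175.0, -175.0, -174.0, -174.0, -174.0, -170.0, -135.0, -135.0, -133.0, -133.0, -133.0, -131.0, -131.0, -131.0, -131.0, -129.0, -129.0, -129.0, -128.0, -128.0, -127.0, -126.0, -126.0, -125.0, -125.0, -124.0, -124.0, -123.0, -123.0, -122.0, -122.0, -121.0, -121.0, -120.0, -120.0, -119.0, -118.0, -118.0, -118.0, -117.0, -117.0, -116.0, -115.0, -115.0, -114.0, -114.0, -114.0, -113.0, -112.0, -77.0, -76.0, -74.0, -73.0, -73.0, -72.0, -71.0, -71.0, -70.0, -70.0, -69.0, -69.0, -68.0, -68.0, -67.0, -66.0, -65.0, -65.0, -65.0, -64.0, -64.0, -63.0, -63.0, -62.0, -61.0, -61.0, -60.0, -60.0, -59.0, -58.0, -58.0, -57.0, -57.0, -57.0, -56.0, -55.0, -55.0, -54.0, -53.0, -52.0, -15.0, -15.0, -14.0, -14.0, -13.0
[... 2772 characters left out ...]
, 72.0, 73.0, 73.0, 74.0, 74.0, 75.0, 76.0, 77.0, 77.0, 78.0, 78.0, 79.0, 80.0, 81.0, 82.0, 82.0, 82.0, 84.0, 85.0, 85.0, 85.0, 85.0, 88.0, 88.0, 88.0, 88.0, 88.0, 91.0, 91.0, 91.0, 91.0, 91.0, 94.0, 94.0, 94.0, 94.0, 95.0, 97.0, 97.0, 98.0, 98.0, 100.0, 100.0, 101.0, 101.0, 103.0, 103.0, 128.0, 130.0, 130.0, 130.0, 132.0, 132.0, 132.0, 134.0, 134.0, 134.0, 136.0, 137.0, 137.0, 138.0, 139.0, 139.0, 141.0, 141.0, 142.0, 142.0, 143.0, 144.0, 144.0, 145.0, 145.0, 146.0, 147.0, 148.0, 149.0, 149.0, 150.0, 151.0, 151.0, 152.0, 152.0, 154.0, 154.0, 155.0, 155.0, 156.0, 156.0, 157.0, 158.0, 158.0, 159.0, 160.0, 160.0, 161.0, 161.0, 162.0, 163.0, 164.0]
0.49707825202650124 26.646665095070517
140 207
```

View pics/r1c.png

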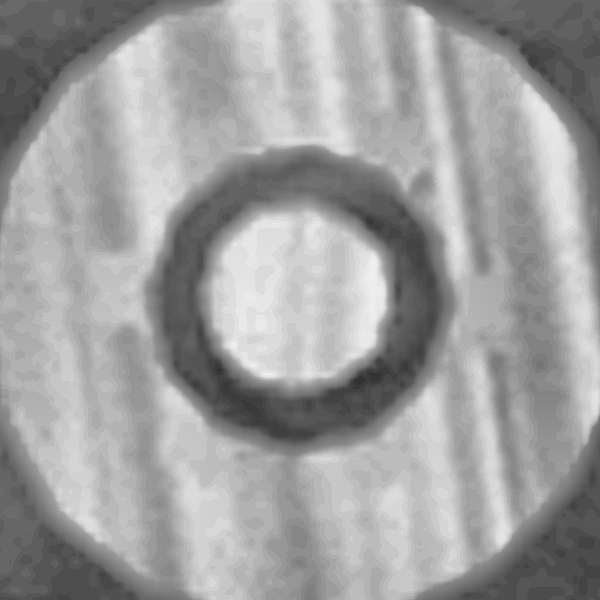

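{"method": "move_arm", "body": {
  "commands": [
    {"grip": 87, "offset": [0, -50, -4], "delta_rot": [0, 0, 0]},
    {"grip": 87, "offset": [0, -100, -8], "delta_rot": [0, 0, 0]},
    {"grip": 87, "offset": [0, -150, -12], "delta_rot": [0, 0, 0]},
    {"grip": 87, "offset": [0, -200, -15], "delta_rot": [0, 0, 0]},
    {"grip": 87, "offset": [0, -250, -19], "delta_rot": [0, 0, 0]},
    {"grip": 87, "offset": [0, -289, -22], "delta_rot": [0, 0, 0]},
    {"grip": 87, "offset": [0, -289, -22], "delta_rot": [0, 0, 0]},
    {"grip": 87, "offset": [0, -289, -22], "delta_rot": [0, 0, 0]}
  ]
}}

```text
t: 1.82
tool_pos: [0.5212, -0.2172, 0.153]
tcp_rot: [0.002, 1.57, -0.002]
wrist_force: [-0.2, 1.2, -0.2]
width: 0.0871
```

Run:
```python
from h import *
w=save('wrist','wrist2'); print(-w['R'].T@w['t'])
cv2.imwrite('pics/r2.png',rect(w,.56,-.16,.038,.1))
W=cloud(w,True).reshape(-1,3)
c=np.array([.521,-.1466])
k=W[(np.abs(W[:,2]-.038)<.004)&(np.hypot(*(W[:,:2]-c).T)<.03)]
print(len(k),k.mean(0),cv2.minEnclosingCircle((k[:,:2]*1000).astype('f4')),cv2.minAreaRect((k[:,:2]*1000).astype('f4')))
h=W[(W[:,2]>.052)&(W[:,2]<.064)&(np.hypot(W[:,0]-.632,W[:,1]+.189)<.02)];print(len(h),h.mean(0))
print(np.histogram(W[np.hypot(*(W[:,:2]-c).T)<.025][:,2],bins=np.arange(-.004,.05,.004)))
```

```text
[ 0.52132366 -0.14729116  0.31394872]
1073 [ 0.51972096 -0.14653951  0.03673688] ((519.823486328125, -146.72950744628906), 22.729421615600586) ((519.7608642578125, -146.7455291748047), (40.02169418334961, 45.444705963134766), 8.386129379272461)
604 [ 0.63014049 -0.18945287  0.05625478]
(array([1129,   81,   28,  118,   27,   40,   30,   41,   57,  345,  914,
          0,    0]), array([-0.004,  0.   ,  0.004,  0.008,  0.012,  0.016,  0.02 ,  0.024,
        0.028,  0.032,  0.036,  0.04 ,  0.044,  0.048]))
```

View pics/r2.png

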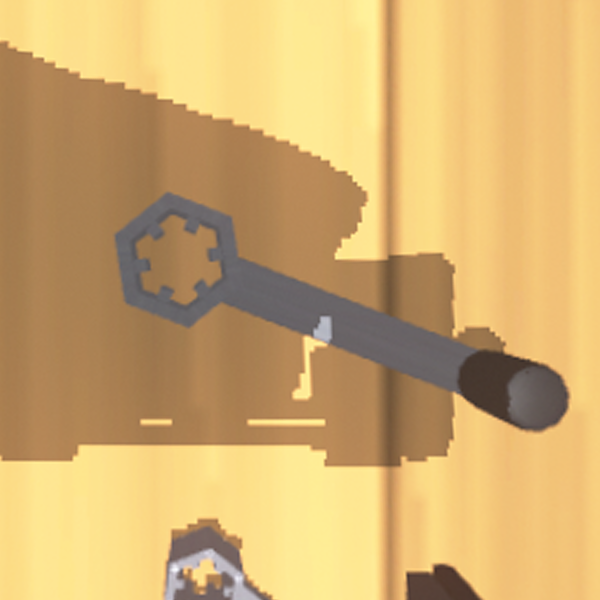

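{"method": "move_arm", "body": {
  "commands": [
    {"grip": 87, "offset": [0, 20, 0], "delta_rot": [10, 0, 0]},
    {"grip": 87, "offset": [0, 40, 0], "delta_rot": [20, 0, 0]},
    {"grip": 87, "offset": [0, 60, -1], "delta_rot": [30, 0, 0]},
    {"grip": 87, "offset": [0, 70.5, -1], "delta_rot": [40, 0, 0]},
    {"grip": 87, "offset": [0, 70.5, -1], "delta_rot": [50, 0, 0]},
    {"grip": 87, "offset": [0, 70.5, -1], "delta_rot": [60, 0, 0]},
    {"grip": 87, "offset": [0, 70.5, -1], "delta_rot": [70, 0, 0]},
    {"grip": 87, "offset": [0, 70.5, -1], "delta_rot": [80, 0, 0]},
    {"grip": 87, "offset": [0, 70.5, -1], "delta_rot": [90, 0, 0]},
    {"grip": 87, "offset": [0, 70.5, -1], "delta_rot": [100, 0, 0]},
    {"grip": 87, "offset": [0, 70.5, -1], "delta_rot": [111.3, 0, 0]},
    {"grip": 87, "offset": [0, 70.5, -1], "delta_rot": [111.3, 0, 0]}
  ]
}}

```text
t: 3.38
tool_pos: [0.5208, -0.1444, 0.1531]
tcp_rot: [1.477, 1.011, -1.474]
wrist_force: [0.4, -0.6, -0.3]
width: 0.0866
```

```bash
cat >> h.py <<'E'
from scipy.spatial.transform import Rotation as Ro
def tgt(p,yaw):
    "offset mm and delta_rot deg to bring TCP to p, tool down, theta=yaw (deg)"
    s=sensors.get_state();R=Ro.from_rotvec(s['tcp_rot'])
    G=Ro.from_euler('z',yaw,degrees=True)*Ro.from_rotvec([0,np.pi/2,0])
    print('t',s['t'],'tcp',s['tool_pos'].round(4),'theta',np.degrees(np.arctan2(R.as_matrix()[1,2],R.as_matrix()[0,2])).round(2),'down',R.as_matrix()[:,0].round(4),'F',s['wrist_force'].round(1),'w',s['width'].round(4))
    print('offset',(R.inv().apply(np.array(p)-s['tool_pos'])*1000).round(1),'rot',np.degrees((R.inv()*G).as_rotvec()).round(2),'q',s['joints'].round(2))
E
python3 - <<'E'
from h import *
tgt([.5202,-.1467,.008],-111.3)
E
```

```text
Traceback (most recent call last):
  File "h.py", line 37, in tgt
    print('t',s['t'],'tcp',s['tool_pos'].round(4),'theta',np.degrees(np.arctan2(R.as_matrix()[1,2],R.as_matrix()[0,2])).round(2),'down',R.as_matrix()[:,0].round(4),'F',s['wrist_force'].round(1),'w',s['width'].round(4))
                                                                                                                                                                                                      ^^^^^^^^^^^^^^^^
AttributeError: 'float' object has no attribute 'round'
```

```bash
sed -i "s/s\['width'\].round(4)/round(s['width'],4)/" h.py
python3 - <<'E'
from h import *
tgt([.5202,-.1467,.008],-111.3)
E
```

```text
t 3.375 tcp [ 0.5208 -0.1444  0.1531] theta -111.12 down [ 1.3e-03  5.0e-04 -1.0e+00] F [ 0.4 -0.6 -0.3] w 0.0866
offset [1.451e+02 1.000e-01 2.500e+00] rot [ 0.18 -0.06 -0.06] q [ 0.06  0.13  0.18  1.82 -0.03  1.19 -1.7 ]
```

{"method": "move_arm", "body": {
  "commands": [
    {"grip": 87, "offset": [40, 0, 1.5], "delta_rot": [0, 0, 0]},
    {"grip": 87, "offset": [80, 0, 2.5], "delta_rot": [0.2, 0, 0]},
    {"grip": 87, "offset": [110, 0, 2.5], "delta_rot": [0.2, 0, 0]},
    {"grip": 87, "offset": [130, 0, 2.5], "delta_rot": [0.2, 0, 0]},
    {"grip": 87, "offset": [140, 0, 2.5], "delta_rot": [0.2, 0, 0]},
    {"grip": 87, "offset": [145, 0, 2.5], "delta_rot": [0.2, 0, 0]},
    {"grip": 87, "offset": [145, 0, 2.5], "delta_rot": [0.2, 0, 0]}
  ]
}}

```text
t: 4.25
tool_pos: [0.5205, -0.1466, 0.0085]
tcp_rot: [1.479, 1.009, -1.475]
wrist_force: [-0.2, 0.8, -0.0]
width: 0.0869
```

Run:
```python
from h import *
tgt([.5202,-.1467,.008],-111.3)
w=save('wrist','wrist3');save('side','side3');crop('side3',270,220,200,150,4)
```

```text
t 4.25 tcp [ 0.5205 -0.1466  0.0085] theta -111.27 down [ 2.e-03  5.e-04 -1.e+00] F [-0.2  0.8 -0. ] w 0.0869
offset [ 0.5 -0.3  0.2] rot [ 0.03 -0.07 -0.1 ] q [ 0.08  0.3   0.17  1.95 -0.07  0.9  -1.66]
```

View pics/wrist3.png

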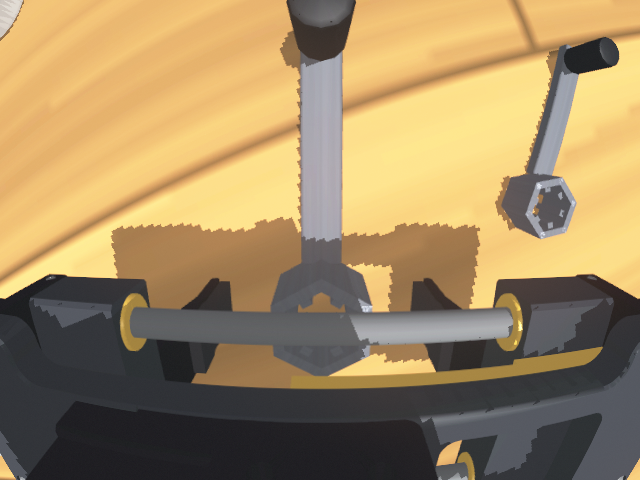

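View pics/side3_c270.png

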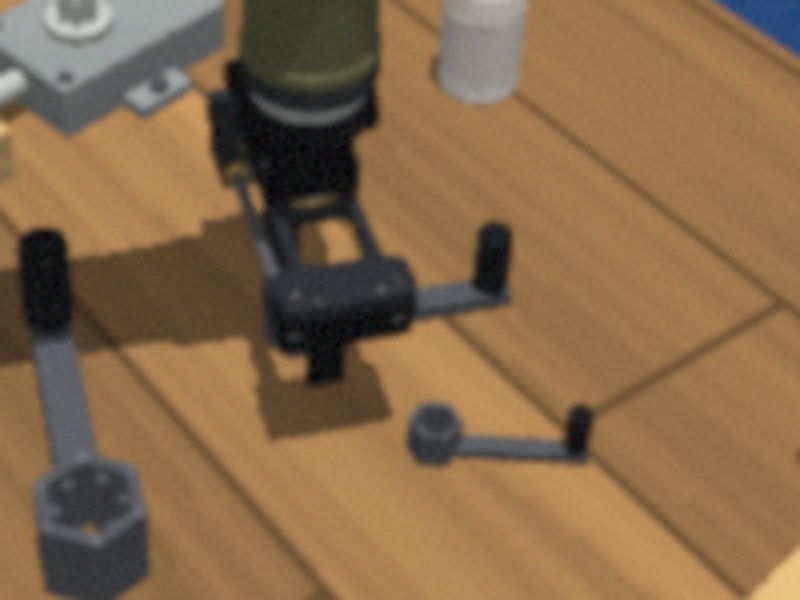

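{"method": "move_arm", "body": {
  "commands": [
    {"grip": 30, "offset": [0, 0, 0], "delta_rot": [0, 0, 0]},
    {"grip": 30, "offset": [0, 0, 0], "delta_rot": [0, 0, 0]},
    {"grip": 30, "offset": [0, 0, 0], "delta_rot": [0, 0, 0]},
    {"grip": 30, "offset": [0, 0, 0], "delta_rot": [0, 0, 0]},
    {"grip": 30, "offset": [0, 0, 0], "delta_rot": [0, 0, 0]},
    {"grip": 30, "offset": [0, 0, 0], "delta_rot": [0, 0, 0]},
    {"grip": 30, "offset": [0, 0, 0], "delta_rot": [0, 0, 0]},
    {"grip": 30, "offset": [0, 0, 0], "delta_rot": [0, 0, 0]}
  ],
  "force": 55
}}

```text
t: 5.35
tool_pos: [0.5208, -0.1468, 0.0089]
tcp_rot: [1.479, 1.008, -1.475]
wrist_force: [0.0, -0.2, 0.2]
width: 0.0395
```

{"method": "move_arm", "body": {
  "commands": [
    {"grip": 30, "offset": [-10, 0, 0], "delta_rot": [0, 0, 0]},
    {"grip": 30, "offset": [-40, 0, 0], "delta_rot": [0, 0, 0]},
    {"grip": 30, "offset": [-80, 0, 0], "delta_rot": [0, 0, 0]},
    {"grip": 30, "offset": [-120, 0, 0], "delta_rot": [0, 0, 0]},
    {"grip": 30, "offset": [-150, 0, 0], "delta_rot": [0, 0, 0]},
    {"grip": 30, "offset": [-150, 0, 0], "delta_rot": [0, 0, 0]},
    {"grip": 30, "offset": [-150, 0, 0], "delta_rot": [0, 0, 0]}
  ]
}}

```text
t: 6.22
tool_pos: [0.5191, -0.1465, 0.1573]
tcp_rot: [1.478, 1.011, -1.477]
wrist_force: [-0.6, -0.5, -4.6]
width: 0.0395
```

Run:
```python
from h import *
tgt([.5408,.1446,.160],-33.5)
w=save('wrist','wrist4');save('side','side4');crop('side4',270,150,200,150,4)
W=cloud(w,True)
s=sensors.get_state();R=Ro.from_rotvec(s['tcp_rot'])
L=R.inv().apply(W.reshape(-1,3)-s['tool_pos']).reshape(480,640,3)
for v in range(20,300,20): print(v,(L[v,320]*1000).round(1))
```

```text
t 6.225 tcp [ 0.5191 -0.1465  0.1573] theta -111.29 down [-0.e+00  9.e-04 -1.e+00] F [-0.6 -0.5 -4.6] w 0.0395
offset [  -2.5  -85.5 -279.1] rot [-7.779e+01 -6.000e-02 -1.000e-02] q [ 0.06  0.13  0.18  1.82 -0.03  1.2  -1.69]
20 [-48.4 111.5  -0. ]
40 [-37.7 108.   -0. ]
60 [-6.800e+00  1.083e+02 -1.000e-01]
80 [-2.200e+00  1.005e+02 -1.000e-01]
100 [-2.5 91.6 -0.1]
120 [-1.8 83.  -0.1]
140 [-1.  74.4 -0.1]
160 [-2.9 65.9 -0.1]
180 [-2.5 57.3 -0.1]
200 [-2.4 48.6 -0.1]
220 [-1.5 39.6 -0.1]
240 [-1.9 30.7 -0.1]
260 [-2.7 21.7 -0.1]
280 [-28.6  21.7   0. ]
```

View pics/wrist4.png

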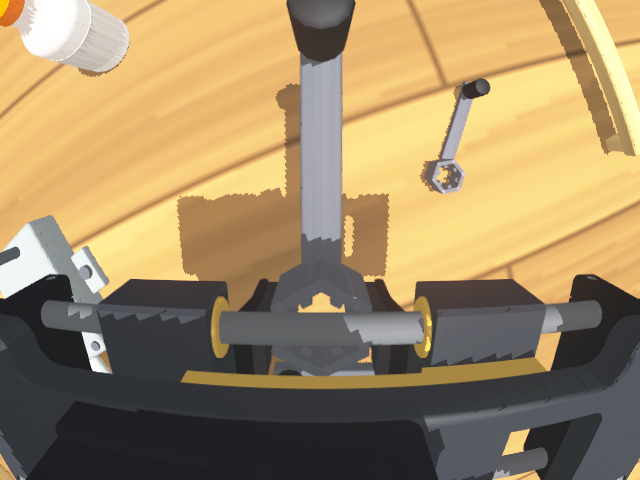

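View pics/side4_c270.png

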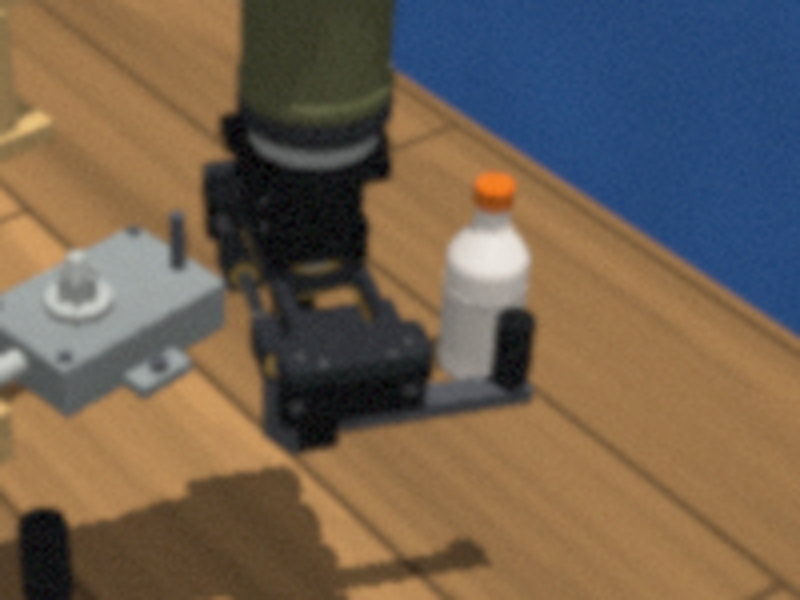

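{"method": "move_arm", "body": {
  "commands": [
    {"grip": 30, "offset": [-2, -8.5, -28], "delta_rot": [-8, 0, 0]},
    {"grip": 30, "offset": [-2.5, -17, -56], "delta_rot": [-16, 0, 0]},
    {"grip": 30, "offset": [-2.5, -25.6, -84], "delta_rot": [-24, 0, 0]},
    {"grip": 30, "offset": [-2.5, -34, -112], "delta_rot": [-32, 0, 0]},
    {"grip": 30, "offset": [-2.5, -43, -140], "delta_rot": [-40, 0, 0]},
    {"grip": 30, "offset": [-2.5, -51, -168], "delta_rot": [-48, 0, 0]},
    {"grip": 30, "offset": [-2.5, -60, -196], "delta_rot": [-56, 0, 0]},
    {"grip": 30, "offset": [-2.5, -68, -224], "delta_rot": [-64, 0, 0]},
    {"grip": 30, "offset": [-2.5, -77, -252], "delta_rot": [-71, 0, 0]},
    {"grip": 30, "offset": [-2.5, -85.5, -279], "delta_rot": [-77.8, 0, 0]},
    {"grip": 30, "offset": [-2.5, -85.5, -279], "delta_rot": [-77.8, 0, 0]},
    {"grip": 30, "offset": [-2.5, -85.5, -279], "delta_rot": [-77.8, 0, 0]}
  ]
}}

```text
t: 7.82
tool_pos: [0.5399, 0.1436, 0.1581]
tcp_rot: [0.458, 1.525, -0.46]
wrist_force: [-0.2, -0.8, -4.0]
width: 0.0393
```

Run:
```python
from h import *
tgt([.5408,.1446,.098],-33.5)
w=save('wrist','wrist5');save('side','side5');crop('side5',200,130,200,150,4)
W=cloud(w,True).reshape(-1,3)
s=sensors.get_state();R=Ro.from_rotvec(s['tcp_rot']);L=R.inv().apply(W-s['tool_pos'])*1000
k=L[(L[:,0]>-36)&(L[:,0]<-24)&(np.abs(L[:,2])<19)&(np.abs(L[:,1])<40)]; print(len(k),k[:,1].min(),k[:,1].max(),np.sort(k[:,1])[-5:])
```

```text
t 7.825 tcp [0.5399 0.1436 0.1581] theta -33.55 down [-3.5e-03 -4.0e-04 -1.0e+00] F [-0.2 -0.8 -4. ] w 0.0393
offset [60.1  1.5  0.3] rot [-0.05 -0.15  0.13] q [-0.19  0.18 -0.13  1.76  0.02  1.21 -0.91]
2816 -22.94650661288394 22.097631390046818 [21.80338687 21.81004781 21.88096406 22.00196436 22.09763139]
```

View pics/wrist5.png

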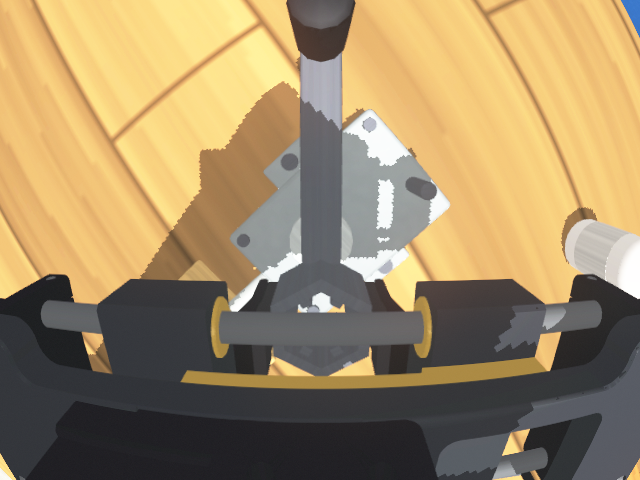

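View pics/side5_c200.png

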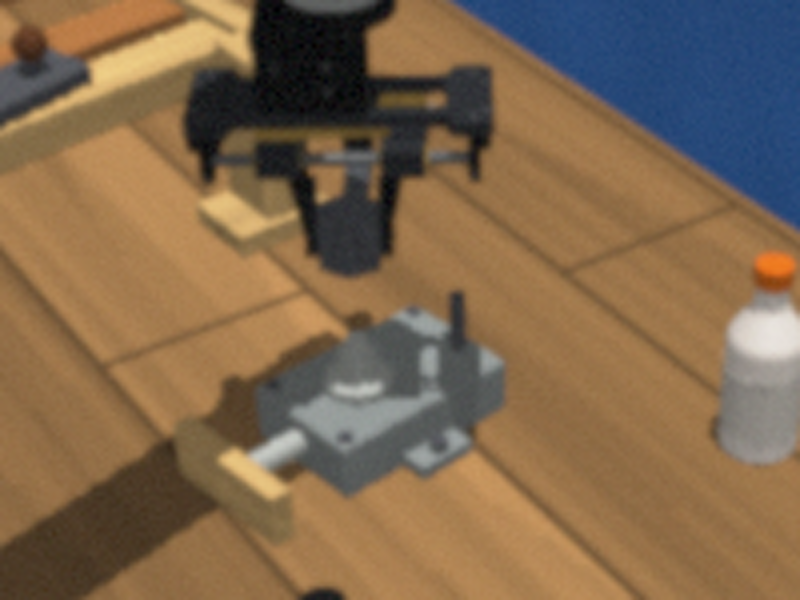

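{"method": "move_arm", "body": {
  "commands": [
    {"grip": 30, "offset": [20, 1.5, 0.3], "delta_rot": [0, 0, 0]},
    {"grip": 30, "offset": [40, 1.5, 0.3], "delta_rot": [0, 0, 0]},
    {"grip": 30, "offset": [55, 1.5, 0.3], "delta_rot": [0, 0, 0]},
    {"grip": 30, "offset": [62, 1.5, 0.3], "delta_rot": [0, 0, 0]},
    {"grip": 30, "offset": [66, 1.5, 0.3], "delta_rot": [0, 0, 0]},
    {"grip": 30, "offset": [68, 1.5, 0.3], "delta_rot": [0, 0, 0]},
    {"grip": 30, "offset": [68, 1.5, 0.3], "delta_rot": [0, 0, 0]},
    {"grip": 30, "offset": [68, 1.5, 0.3], "delta_rot": [0, 0, 0]}
  ]
}}

```text
t: 8.93
tool_pos: [0.5415, 0.1442, 0.0912]
tcp_rot: [0.459, 1.523, -0.46]
wrist_force: [-0.7, -0.1, -5.0]
width: 0.0397
```

Run:
```python
from h import *
tgt([.5407,.1447,.083],-33.5)
```

```text
t 8.925 tcp [0.5415 0.1442 0.0912] theta -33.62 down [-1.6e-03  2.0e-04 -1.0e+00] F [-0.7 -0.1 -5. ] w 0.0397
offset [ 8.2 -0.1 -1. ] rot [-0.12 -0.08  0.04] q [-0.2   0.24 -0.13  1.83  0.03  1.08 -0.92]
```

{"method": "move_arm", "body": {
  "commands": [
    {"grip": 30, "offset": [2, 0, -0.8], "delta_rot": [0, 0, 0]},
    {"grip": 30, "offset": [4, 0, -0.8], "delta_rot": [0, 0, 0]},
    {"grip": 30, "offset": [6, 0, -0.8], "delta_rot": [0, 0, 0]},
    {"grip": 30, "offset": [8, 0, -0.8], "delta_rot": [0, 0, 0]},
    {"grip": 30, "offset": [8, 0, -0.8], "delta_rot": [0, 0, 0]},
    {"grip": 30, "offset": [8, 0, -0.8], "delta_rot": [0, 0, 0]}
  ]
}}

```text
t: 9.68
tool_pos: [0.5409, 0.1449, 0.0832]
tcp_rot: [0.46, 1.523, -0.46]
wrist_force: [1.1, -0.2, -4.2]
width: 0.0392
```

Run:
```python
from h import *
tgt([.5407,.1447,.079],-33.5)
print(sensors.get_state()['wrist_torque'])
```

```text
t 9.675 tcp [0.5409 0.1449 0.0832] theta -33.61 down [-1.6e-03  4.0e-04 -1.0e+00] F [ 1.1 -0.2 -4.2] w 0.0392
offset [ 4.2 -0.3 -0. ] rot [-0.11 -0.09  0.03] q [-0.2   0.25 -0.13  1.84  0.03  1.06 -0.92]
[0.18751384 0.02312271 0.01468375]
```

{"method": "move_arm", "body": {
  "commands": [
    {"grip": 30, "offset": [1.5, 0, 0], "delta_rot": [0, 0, 0]},
    {"grip": 30, "offset": [3, 0, 0], "delta_rot": [0, 0, 0]},
    {"grip": 30, "offset": [4, 0, 0], "delta_rot": [0, 0, 0]},
    {"grip": 30, "offset": [5, 0, 0], "delta_rot": [0, 0, 0]},
    {"grip": 30, "offset": [5, 0, 0], "delta_rot": [0, 0, 0]}
  ]
}}

```text
t: 10.3
tool_pos: [0.5409, 0.1452, 0.0781]
tcp_rot: [0.46, 1.523, -0.459]
wrist_force: [0.9, 1.6, -3.7]
width: 0.0395
```

Run:
```python
from h import *
tgt([.5407,.1447,.061],-33.5)
print(sensors.get_state()['wrist_torque'])
```

```text
t 10.3 tcp [0.5409 0.1452 0.0781] theta -33.6 down [-1.4e-03  8.0e-04 -1.0e+00] F [ 0.9  1.6 -3.7] w 0.0395
offset [17.1 -0.6  0.1] rot [-0.1  -0.09  0.  ] q [-0.2   0.25 -0.13  1.84  0.04  1.05 -0.92]
[ 0.43332696 -0.01220986 -0.05624582]
```

{"method": "move_arm", "body": {
  "commands": [
    {"grip": 30, "offset": [2, -0.2, 0], "delta_rot": [0, 0, 0]},
    {"grip": 30, "offset": [4, -0.2, 0], "delta_rot": [0, 0, 0]},
    {"grip": 30, "offset": [6, -0.2, 0], "delta_rot": [0, 0, 0]},
    {"grip": 30, "offset": [8, -0.2, 0], "delta_rot": [0, 0, 0]},
    {"grip": 30, "offset": [10, -0.2, 0], "delta_rot": [0, 0, 0]},
    {"grip": 30, "offset": [12, -0.2, 0], "delta_rot": [0, 0, 0]},
    {"grip": 30, "offset": [14, -0.2, 0], "delta_rot": [0, 0, 0]},
    {"grip": 30, "offset": [14, -0.2, 0], "delta_rot": [0, 0, 0]}
  ]
}}

```text
t: 11.3
tool_pos: [0.5408, 0.1452, 0.0639]
tcp_rot: [0.46, 1.523, -0.459]
wrist_force: [0.0, 3.7, -4.7]
width: 0.0394
```

Run:
```python
from h import *
tgt([.5407,.1447,.061],-33.5)
print(sensors.get_state()['wrist_torque'])
```

```text
t 11.3 tcp [0.5408 0.1452 0.0639] theta -33.6 down [-0.0013  0.001  -1.    ] F [ 0.   3.7 -4.7] w 0.0394
offset [ 2.9 -0.5  0.2] rot [-0.1  -0.1  -0.01] q [-0.2   0.27 -0.13  1.85  0.04  1.02 -0.93]
[ 0.7520846  -0.19718014  0.01336668]
```

Nearly home; a few N down to seat it.

{"method": "move_arm", "body": {
  "commands": [
    {"grip": 30, "offset": [1, -0.4, 0], "delta_rot": [0, 0, 0]},
    {"grip": 30, "offset": [2, -0.4, 0], "delta_rot": [0, 0, 0]},
    {"grip": 30, "offset": [2.6, -0.4, 0], "delta_rot": [0, 0, 0]},
    {"grip": 30, "offset": [3.2, -0.4, 0], "delta_rot": [0, 0, 0]},
    {"grip": 30, "offset": [3.2, -0.4, 0], "delta_rot": [0, 0, 0]}
  ]
}}

```text
t: 11.92
tool_pos: [0.5407, 0.1452, 0.061]
tcp_rot: [0.46, 1.523, -0.458]
wrist_force: [-0.5, 3.8, -1.4]
width: 0.0396
```

Run:
```python
from h import *
tgt([.5407,.1447,.061],-33.5)
print(sensors.get_state()['wrist_torque'])
```

```text
t 11.925 tcp [0.5407 0.1452 0.061 ] theta -33.59 down [-0.001   0.0014 -1.    ] F [-0.5  3.8 -1.4] w 0.0396
offset [-0.  -0.4  0.3] rot [-0.09 -0.09 -0.04] q [-0.2   0.27 -0.13  1.86  0.04  1.02 -0.93]
[0.9123645  0.08162749 0.04398466]
```

{"method": "move_arm", "body": {
  "commands": [
    {"grip": 30, "offset": [0.5, -0.4, 0], "delta_rot": [0, 0, 0]},
    {"grip": 30, "offset": [1, -0.4, 0], "delta_rot": [0, 0, 0]},
    {"grip": 30, "offset": [1, -0.4, 0], "delta_rot": [0, 0, 0]}
  ]
}}

```text
t: 12.3
tool_pos: [0.5407, 0.1452, 0.0609]
tcp_rot: [0.46, 1.523, -0.458]
wrist_force: [-2.2, 4.5, 6.1]
width: 0.0399
```

Run:
```python
from h import *
tgt([.5407,.1447,.061],-81)
print(sensors.get_state()['wrist_torque'])
save('side','side6');crop('side6',200,130,200,150,4)
w=save('wrist','wrist6')
W=cloud(w,True).reshape(-1,3)
k=W[np.hypot(W[:,0]-.607,W[:,1]-.244)<.03];k=k[k[:,2]>.1];print(k.mean(0),k.max(0))
```

```text
t 12.3 tcp [0.5407 0.1452 0.0609] theta -33.58 down [-5.0e-04  1.8e-03 -1.0e+00] F [-2.2  4.5  6.1] w 0.0399
offset [-0.1 -0.4  0.3] rot [ 4.742e+01 -1.100e-01 -3.000e-02] q [-0.2   0.27 -0.13  1.86  0.04  1.02 -0.93]
[0.84645396 0.56043667 0.00856709]
[0.60311821 0.23912468 0.10746771] [0.61568724 0.25022562 0.11090674]
```

View pics/side6_c200.png

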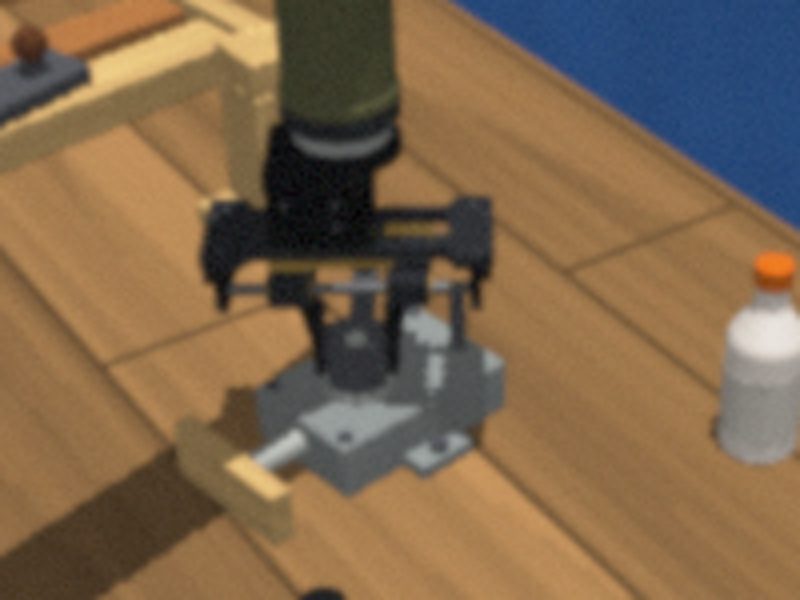

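View pics/wrist6.png

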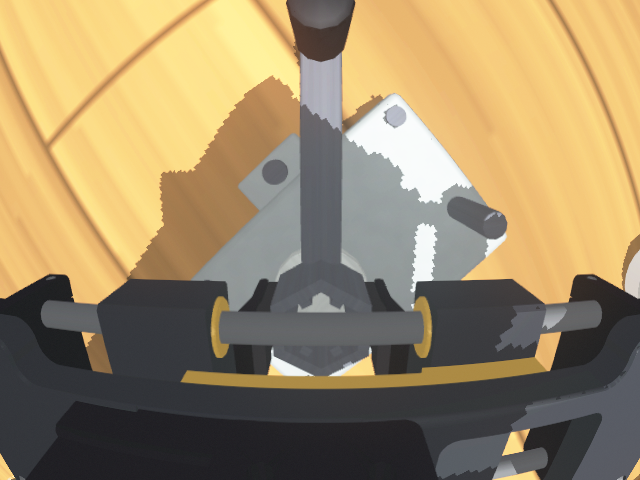

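{"method": "move_arm", "body": {
  "commands": [
    {"grip": 30, "offset": [0, -0.3, 0], "delta_rot": [2, 0, 0]},
    {"grip": 30, "offset": [0, -0.3, 0], "delta_rot": [5, 0, 0]},
    {"grip": 30, "offset": [0, -0.3, 0], "delta_rot": [9, 0, 0]},
    {"grip": 30, "offset": [0, -0.3, 0], "delta_rot": [13, 0, 0]},
    {"grip": 30, "offset": [0, -0.3, 0], "delta_rot": [17, 0, 0]},
    {"grip": 30, "offset": [0, -0.3, 0], "delta_rot": [20, 0, 0]},
    {"grip": 30, "offset": [0, -0.3, 0], "delta_rot": [20, 0, 0]}
  ]
}}

```text
t: 13.28
tool_pos: [0.5415, 0.1458, 0.0609]
tcp_rot: [0.732, 1.444, -0.727]
wrist_force: [2.3, 5.6, -1.3]
width: 0.0394
```

Run:
```python
from h import *
tgt([.5407,.1450,.061],-81)
print(sensors.get_state()['wrist_torque'])
```

```text
t 13.275 tcp [0.5415 0.1458 0.0609] theta -53.59 down [ 0.0018  0.0027 -1.    ] F [ 2.3  5.6 -1.3] w 0.0394
offset [-0.1 -1.1  0.2] rot [27.41 -0.11 -0.16] q [-0.24  0.27 -0.08  1.86  0.02  1.01 -1.26]
[ 1.23829032 -0.34784357  0.24270817]
```

{"method": "move_arm", "body": {
  "commands": [
    {"grip": 30, "offset": [0, -0.4, 0.1], "delta_rot": [4, 0, 0]},
    {"grip": 30, "offset": [0, -0.8, 0.2], "delta_rot": [8, 0, 0]},
    {"grip": 30, "offset": [0, -0.8, 0.2], "delta_rot": [12, 0, 0]},
    {"grip": 30, "offset": [0, -0.8, 0.2], "delta_rot": [16, 0, 0]},
    {"grip": 30, "offset": [0, -0.8, 0.2], "delta_rot": [19, 0, 0]},
    {"grip": 30, "offset": [0, -0.8, 0.2], "delta_rot": [21, 0, 0]},
    {"grip": 30, "offset": [0, -0.8, 0.2], "delta_rot": [22, 0, 0]},
    {"grip": 30, "offset": [0, -0.8, 0.2], "delta_rot": [22, 0, 0]}
  ]
}}

```text
t: 14.28
tool_pos: [0.5416, 0.1455, 0.0609]
tcp_rot: [1.025, 1.317, -1.018]
wrist_force: [0.9, 4.9, -1.5]
width: 0.0398
```

Run:
```python
from h import *
tgt([.5409,.1450,.061],-81)
print(sensors.get_state()['wrist_torque'])
save('wrist','wrist7')
```

```text
t 14.275 tcp [0.5416 0.1455 0.0609] theta -75.58 down [ 0.0035  0.0029 -1.    ] F [ 0.9  4.9 -1.5] w 0.0398
offset [-0.1 -0.8  0.3] rot [ 5.41 -0.12 -0.23] q [-0.28  0.27 -0.03  1.86  0.01  1.01 -1.63]
[ 1.0385447  -0.24091363  0.34359849]
```

View pics/wrist7.png

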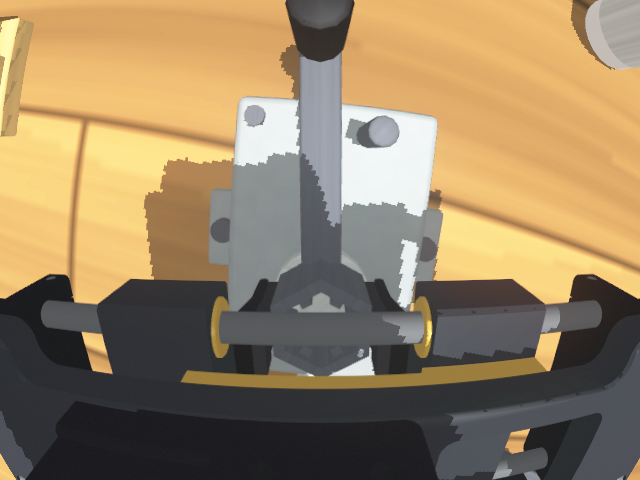

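{"method": "move_arm", "body": {
  "commands": [
    {"grip": 30, "offset": [0, -0.4, 0.2], "delta_rot": [1, 0, 0]},
    {"grip": 30, "offset": [0, -0.6, 0.2], "delta_rot": [2, 0, 0]},
    {"grip": 30, "offset": [0, -0.6, 0.2], "delta_rot": [3, 0, 0]},
    {"grip": 30, "offset": [0, -0.6, 0.2], "delta_rot": [4, 0, 0]},
    {"grip": 30, "offset": [0, -0.6, 0.2], "delta_rot": [4, 0, 0]}
  ]
}}

```text
t: 14.95
tool_pos: [0.5417, 0.1454, 0.061]
tcp_rot: [1.079, 1.288, -1.07]
wrist_force: [2.0, 4.7, -1.7]
width: 0.0393
```

Run:
```python
from h import *
tgt([.5409,.1450,.061],-81)
print(sensors.get_state()['wrist_torque'])
```

```text
t 14.95 tcp [0.5417 0.1454 0.061 ] theta -79.62 down [ 0.0048  0.0032 -1.    ] F [ 2.   4.7 -1.7] w 0.0393
offset [-0.  -0.8  0.2] rot [ 1.38 -0.14 -0.3 ] q [-0.29  0.27 -0.02  1.86  0.01  1.01 -1.7 ]
[ 1.10423639 -0.26361351  0.32077726]
```

{"method": "move_arm", "body": {
  "commands": [
    {"grip": 30, "offset": [0, -0.4, 0.1], "delta_rot": [0.5, 0, 0]},
    {"grip": 30, "offset": [0, -0.4, 0.1], "delta_rot": [1, 0, 0]},
    {"grip": 30, "offset": [0, -0.4, 0.1], "delta_rot": [1.4, 0, 0]},
    {"grip": 30, "offset": [0, -0.4, 0.1], "delta_rot": [1.4, 0, 0]}
  ]
}}

```text
t: 15.45
tool_pos: [0.5417, 0.1454, 0.061]
tcp_rot: [1.098, 1.277, -1.088]
wrist_force: [1.5, 5.1, -1.2]
width: 0.0393
```

Run:
```python
from h import *
tgt([.5409,.1450,.061],-81)
print(sensors.get_state()['wrist_torque'])
```

```text
t 15.45 tcp [0.5417 0.1454 0.061 ] theta -81.04 down [ 0.0058  0.0033 -1.    ] F [ 1.5  5.1 -1.2] w 0.0393
offset [-0.  -0.9  0.2] rot [-0.04 -0.14 -0.36] q [-0.29  0.27 -0.02  1.86  0.    1.01 -1.73]
[ 0.98487893 -0.1927663   0.36994599]
```

{"method": "move_arm", "body": {
  "commands": [
    {"grip": 30, "offset": [0, -0.4, 0.1], "delta_rot": [0.4, 0, 0]},
    {"grip": 30, "offset": [0, -0.4, 0.1], "delta_rot": [0.8, 0, 0]},
    {"grip": 30, "offset": [0, -0.4, 0.1], "delta_rot": [0.8, 0, 0]}
  ]
}}

```text
t: 15.82
tool_pos: [0.5417, 0.1454, 0.061]
tcp_rot: [1.107, 1.271, -1.096]
wrist_force: [1.8, 4.6, -1.2]
width: 0.0393
```

Run:
```python
from h import *
tgt([.5409,.1450,.061],-81)
print(sensors.get_state()['wrist_torque'])
w=save('wrist','wrist8')
```

```text
t 15.825 tcp [0.5417 0.1454 0.061 ] theta -81.73 down [ 0.0069  0.0029 -1.    ] F [ 1.8  4.6 -1.2] w 0.0393
offset [-0.  -0.8  0.3] rot [-0.73 -0.1  -0.42] q [-0.29  0.26 -0.02  1.86  0.    1.01 -1.74]
[ 1.03316715 -0.20412951  0.97555007]
```

View pics/wrist8.png

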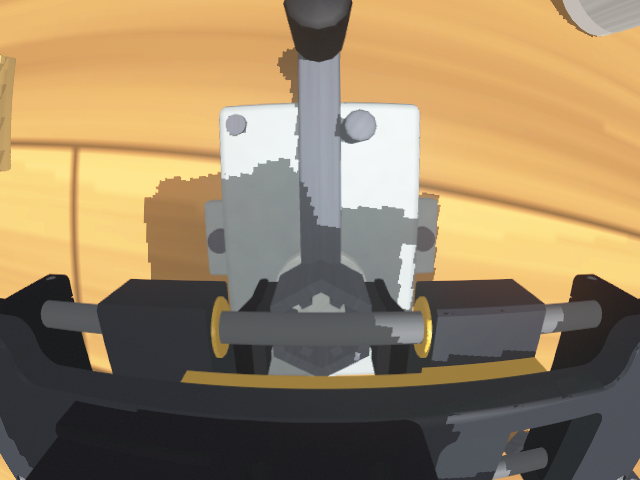

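{"method": "move_arm", "body": {
  "commands": [
    {"grip": 42, "offset": [0, 0, 0], "delta_rot": [0, 0, 0]},
    {"grip": 50, "offset": [0, 0, 0], "delta_rot": [0, 0, 0]},
    {"grip": 60, "offset": [0, 0, 0], "delta_rot": [0, 0, 0]},
    {"grip": 60, "offset": [0, 0, 0], "delta_rot": [0, 0, 0]},
    {"grip": 60, "offset": [0, 0, 0], "delta_rot": [0, 0, 0]},
    {"grip": 60, "offset": [0, 0, 0], "delta_rot": [0, 0, 0]}
  ]
}}

```text
t: 16.62
tool_pos: [0.5417, 0.1453, 0.0609]
tcp_rot: [1.107, 1.27, -1.096]
wrist_force: [0.2, 0.6, -0.4]
width: 0.0597
```

Run:
```python
from h import *
tgt([.5409,.1450,.15],-81)
print(sensors.get_state()['wrist_torque'])
w=save('wrist','wrist9')
```

```text
t 16.625 tcp [0.5417 0.1453 0.0609] theta -81.73 down [ 0.0068  0.0027 -1.    ] F [ 0.2  0.6 -0.4] w 0.0597
offset [-89.1  -0.2   0. ] rot [-0.73 -0.09 -0.41] q [-0.29  0.26 -0.02  1.86  0.01  1.01 -1.74]
[0.01505084 0.14188217 0.01357682]
```

View pics/wrist9.png

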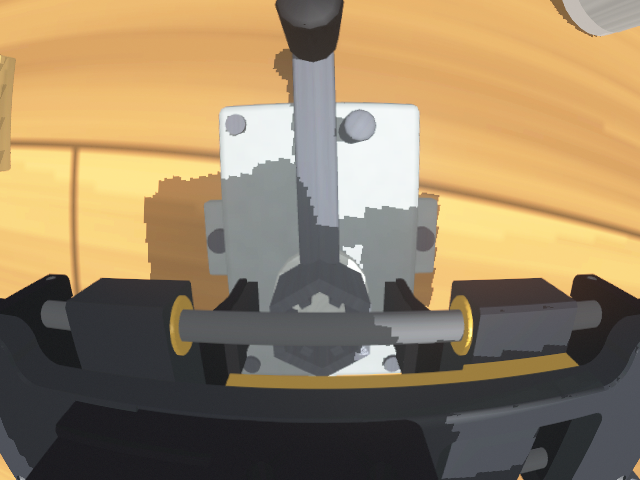

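{"method": "move_arm", "body": {
  "commands": [
    {"grip": 60, "offset": [-20, 0, 0], "delta_rot": [0, 0, 0]},
    {"grip": 60, "offset": [-60, 0, 0], "delta_rot": [0, 0, 0]},
    {"grip": 40, "offset": [-95, 0, 0], "delta_rot": [0, 0, 0]},
    {"grip": 20, "offset": [-95, 0, -40], "delta_rot": [0, 0, 0]},
    {"grip": 0, "offset": [-95, 30, -60], "delta_rot": [0, 0, 0]},
    {"grip": 0, "offset": [-95, 75, -60], "delta_rot": [0, 0, 0]},
    {"grip": 0, "offset": [-95, 120, -60], "delta_rot": [0, 0, 0]},
    {"grip": 0, "offset": [-95, 120, -60], "delta_rot": [0, 0, 0]},
    {"grip": 0, "offset": [-95, 120, -60], "delta_rot": [0, 0, 0]}
  ]
}}

```text
t: 17.8
tool_pos: [0.6503, 0.2218, 0.1563]
tcp_rot: [1.106, 1.272, -1.097]
wrist_force: [-0.8, -0.6, -0.8]
width: 0.0024
```

Run:
```python
from h import *
tgt([.5409,.1450,.088],-81.7)
w=save('wrist','wrist10');save('side','side10');crop('side10',200,150,160,120,5)
for n,c,f in(('w',w,True),('s',load('side10'),False)):
    W=cloud(c,f).reshape(-1,3)
    k=W[(np.hypot(W[:,0]-.658,W[:,1]-.165)<.03)&(W[:,2]>.104)&(W[:,2]<.118)];print(n,len(k),k.mean(0))
```

```text
t 17.8 tcp [0.6503 0.2218 0.1563] theta -81.72 down [ 0.0052  0.0025 -1.    ] F [-0.8 -0.6 -0.8] w 0.0024
offset [  67.6 -119.7   60.3] rot [-0.02 -0.1  -0.32] q [-0.34  0.43 -0.03  1.44  0.01  1.27 -1.8 ]
w 865 [0.66024816 0.16663862 0.1082582 ]
s 32 [0.6542355  0.16430677 0.10772099]
```

View pics/wrist10.png

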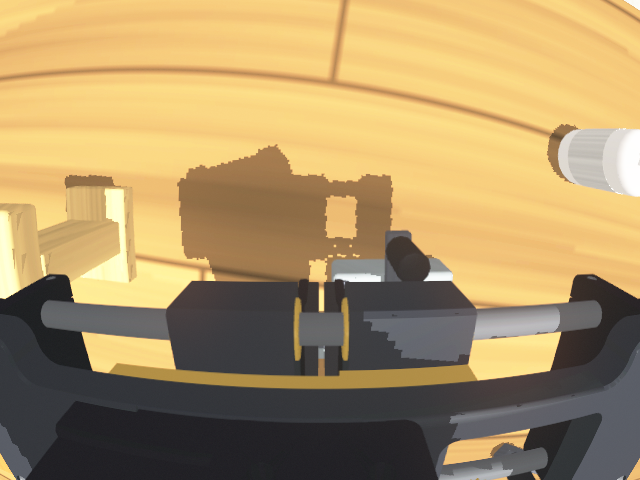

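View pics/side10_c200.png

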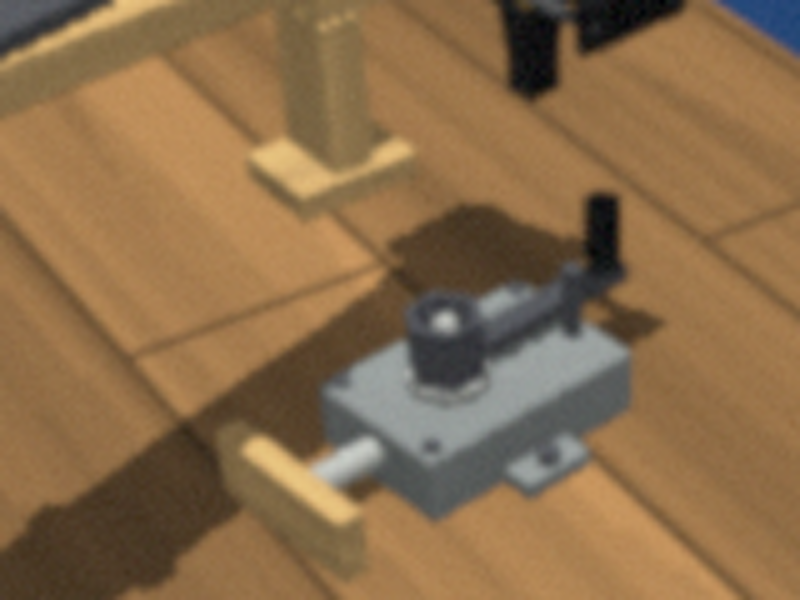

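{"method": "move_arm", "body": {
  "commands": [
    {"grip": 0, "offset": [35, 1, 0], "delta_rot": [0, 0, 0]},
    {"grip": 0, "offset": [65, 1, 0], "delta_rot": [0, 0, 0]},
    {"grip": 0, "offset": [68, 1, 10], "delta_rot": [0, 0, 0]},
    {"grip": 0, "offset": [68, 1, 20], "delta_rot": [0, 0, 0]},
    {"grip": 0, "offset": [68, 1, 26], "delta_rot": [0, 0, 0]},
    {"grip": 0, "offset": [68, 1, 26], "delta_rot": [0, 0, 0]}
  ]
}}

```text
t: 18.65
tool_pos: [0.6564, 0.1955, 0.0907]
tcp_rot: [1.109, 1.269, -1.096]
wrist_force: [0.5, -0.9, 0.1]
width: 0.0004
```

Run:
```python
from h import *
tgt([.5409,.1450,.088],-81.7)
w=save('wrist','wrist11')
```

```text
t 18.65 tcp [0.6564 0.1955 0.0907] theta -81.8 down [ 0.0087  0.0032 -1.    ] F [ 0.5 -0.9  0.1] w 0.0004
offset [   1.5 -121.5   33.5] rot [-0.1  -0.11 -0.52] q [-0.31  0.47 -0.03  1.52  0.01  1.15 -1.76]
```

View pics/wrist11.png

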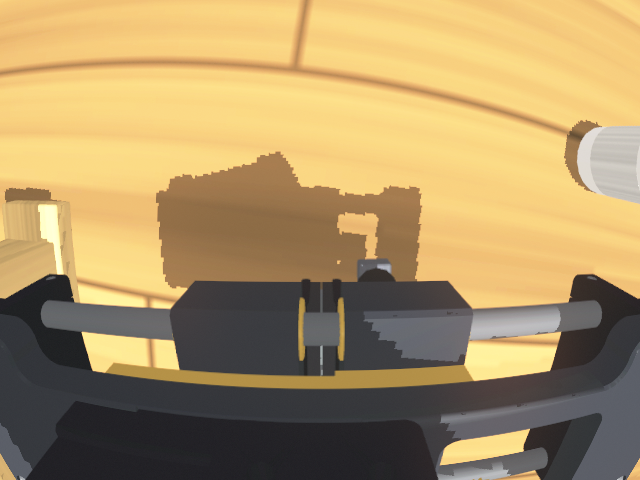

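{"method": "move_arm", "body": {
  "commands": [
    {"grip": 0, "offset": [0, 0, 1.5], "delta_rot": [0, 0, 0]},
    {"grip": 0, "offset": [0, 0, 3], "delta_rot": [0, 0, 0]},
    {"grip": 0, "offset": [0, 0, 4.5], "delta_rot": [0, 0, 0]},
    {"grip": 0, "offset": [0, 0, 4.5], "delta_rot": [0, 0, 0]}
  ]
}}

```text
t: 19.2
tool_pos: [0.6567, 0.1916, 0.0902]
tcp_rot: [1.108, 1.27, -1.095]
wrist_force: [0.1, -0.0, -0.1]
width: 0.0006
```

{"method": "move_arm", "body": {
  "commands": [
    {"grip": 0, "offset": [0, 0, 1], "delta_rot": [0, 0, 0]},
    {"grip": 0, "offset": [0, 0, 2], "delta_rot": [0, 0, 0]},
    {"grip": 0, "offset": [0, 0, 3], "delta_rot": [0, 0, 0]},
    {"grip": 0, "offset": [0, 0, 3], "delta_rot": [0, 0, 0]}
  ]
}}

```text
t: 19.7
tool_pos: [0.6571, 0.1885, 0.0902]
tcp_rot: [1.109, 1.27, -1.096]
wrist_force: [0.7, 0.9, -0.4]
width: 0.0005
```

{"method": "move_arm", "body": {
  "commands": [
    {"grip": 0, "offset": [0, 0, 1], "delta_rot": [0, 0, 0]},
    {"grip": 0, "offset": [0, 0, 2], "delta_rot": [0, 0, 0]},
    {"grip": 0, "offset": [0, 0, 2], "delta_rot": [0, 0, 0]}
  ]
}}

```text
t: 20.08
tool_pos: [0.6574, 0.1864, 0.0902]
tcp_rot: [1.109, 1.27, -1.096]
wrist_force: [-0.2, 0.2, -0.0]
width: 0.0003
```

Run:
```python
from h import *
tgt([.5409,.1450,.088],-81.7)
w=save('side','side12');crop('side12',200,150,160,120,5)
```

```text
t 20.075 tcp [0.6574 0.1864 0.0902] theta -81.78 down [ 0.0079  0.0033 -1.    ] F [-0.2  0.2 -0. ] w 0.0003
offset [   1.1 -121.2   24.3] rot [-0.08 -0.12 -0.48] q [-0.3   0.47 -0.02  1.52  0.01  1.14 -1.75]
```

View pics/side12_c200.png

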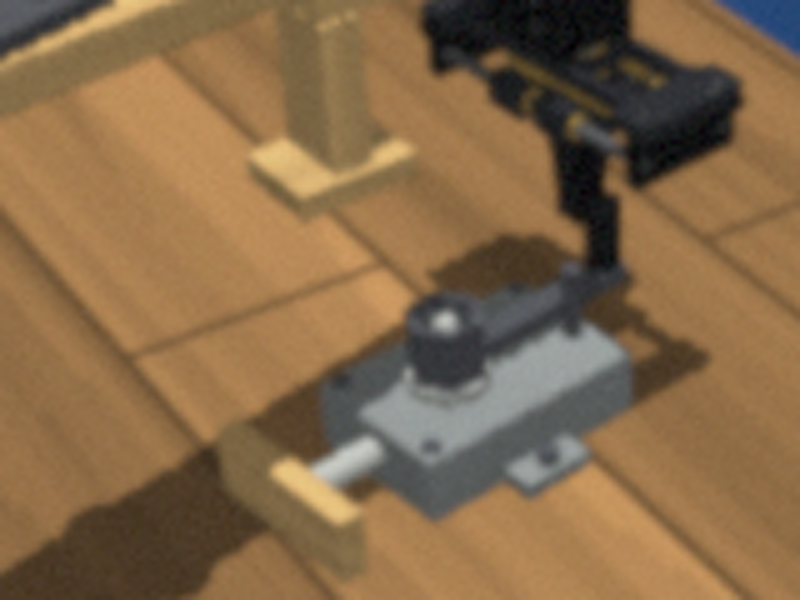

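{"method": "move_arm", "body": {
  "commands": [
    {"grip": 0, "offset": [0, 0, 1], "delta_rot": [0, 0, 0]},
    {"grip": 0, "offset": [0, 0, 2], "delta_rot": [0, 0, 0]},
    {"grip": 0, "offset": [0, 0, 2], "delta_rot": [0, 0, 0]}
  ]
}}

```text
t: 20.5
tool_pos: [0.6578, 0.1849, 0.0903]
tcp_rot: [1.109, 1.27, -1.095]
wrist_force: [0.7, 1.0, -0.4]
width: 0.0005
```

{"method": "move_arm", "body": {
  "commands": [
    {"grip": 0, "offset": [0, 0, 1], "delta_rot": [0, 0, 0]},
    {"grip": 0, "offset": [0, 0, 1.5], "delta_rot": [0, 0, 0]},
    {"grip": 0, "offset": [0, 0, 1.5], "delta_rot": [0, 0, 0]}
  ]
}}

```text
t: 20.88
tool_pos: [0.658, 0.1841, 0.0904]
tcp_rot: [1.109, 1.271, -1.094]
wrist_force: [0.3, 2.8, -0.3]
width: 0.0001
```

{"method": "move_arm", "body": {
  "commands": [
    {"grip": 0, "offset": [0, 0, 1], "delta_rot": [0, 0, 0]},
    {"grip": 0, "offset": [0, 0, 2], "delta_rot": [0, 0, 0]},
    {"grip": 0, "offset": [0, 0, 2], "delta_rot": [0, 0, 0]}
  ]
}}

```text
t: 21.25
tool_pos: [0.658, 0.1837, 0.0905]
tcp_rot: [1.11, 1.272, -1.092]
wrist_force: [1.2, 5.1, -0.1]
width: 0.0006
```

Run:
```python
from h import *
tgt([.5409,.1450,.088],-81.7)
for i in ('scene','side'): save(i,i+'13')
crop('side13',200,150,160,120,5)
```

```text
t 21.25 tcp [0.658  0.1837 0.0905] theta -81.68 down [ 0.0085  0.0067 -0.9999] F [ 1.2  5.1 -0.1] w 0.0006
offset [   1.2 -121.5   21.4] rot [ 0.02 -0.31 -0.54] q [-0.29  0.47 -0.02  1.52  0.01  1.14 -1.74]
```

View pics/side13_c200.png

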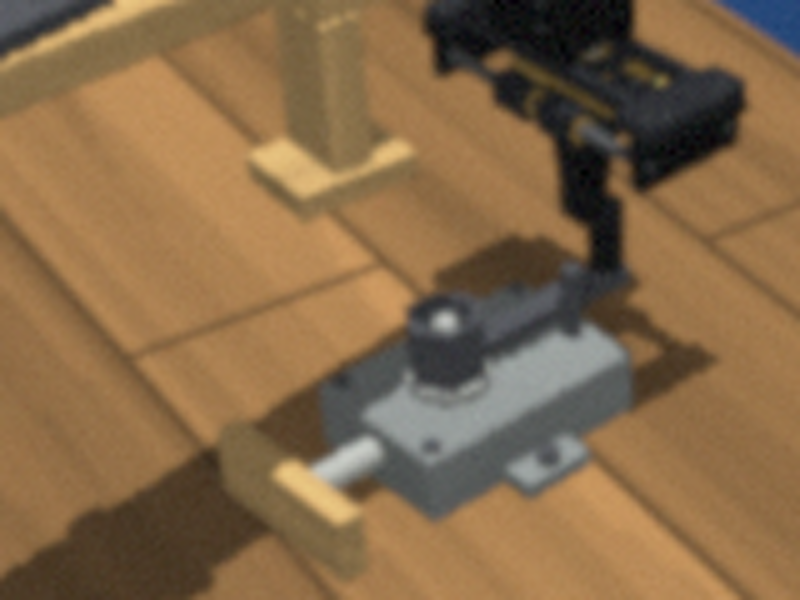

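{"method": "move_arm", "body": {
  "commands": [
    {"grip": 0, "offset": [0, 0, -3], "delta_rot": [0, 0, 0]},
    {"grip": 0, "offset": [0, 0, -8], "delta_rot": [0, 0, 0]},
    {"grip": 0, "offset": [0, 0, -25], "delta_rot": [0, 0, 0]},
    {"grip": 0, "offset": [-30, 0, -40], "delta_rot": [0, 0, 0]},
    {"grip": 0, "offset": [-65, -20, -60], "delta_rot": [0, 0, 0]},
    {"grip": 0, "offset": [-65, -60, -60], "delta_rot": [0, 0, 0]},
    {"grip": 0, "offset": [-65, -100, -60], "delta_rot": [0, 0, 0]},
    {"grip": 0, "offset": [-65, -100, -60], "delta_rot": [0, 0, 0]},
    {"grip": 0, "offset": [-65, -100, -60], "delta_rot": [0, 0, 0]}
  ]
}}

```text
t: 22.48
tool_pos: [0.5505, 0.2287, 0.1553]
tcp_rot: [1.111, 1.271, -1.091]
wrist_force: [0.0, -0.0, 0.0]
width: 0.0006
```

Run:
```python
from h import *
s=sensors.get_state();print(s['t'],s['tool_pos'],s['wrist_force'])
for n in ('scene','side','wrist'): save(n,n+'14')
w=load('wrist14');W=cloud(w,True).reshape(-1,3)
d=lambda c:np.hypot(W[:,0]-c[0],W[:,1]-c[1])
k=W[(d((.659,.163))<.02)&(W[:,2]>.103)&(W[:,2]<.118)]
h=W[(d((.541,.145))<.027)&(W[:,2]>.0855)&(W[:,2]<.095)&(d((.541,.145))>.011)]
print(len(k),k.mean(0),len(h),h.mean(0) if len(h) else '',cv2.minEnclosingCircle((h[:,:2]*1000).astype('f4')) if len(h) else '')
cv2.imwrite('pics/r14.png',rect(w,.60,.15,.07,.1))
crop('side14',200,150,160,120,5)
```

```text
22.475 [0.55053095 0.2286966  0.15532592] [ 0.00351005 -0.01512782  0.00838154]
1009 [0.65805767 0.16676344 0.10812901] 632 [0.55330652 0.14427834 0.08848139] ((543.68798828125, 145.38710021972656), 21.630815505981445)
```

View pics/r14.png

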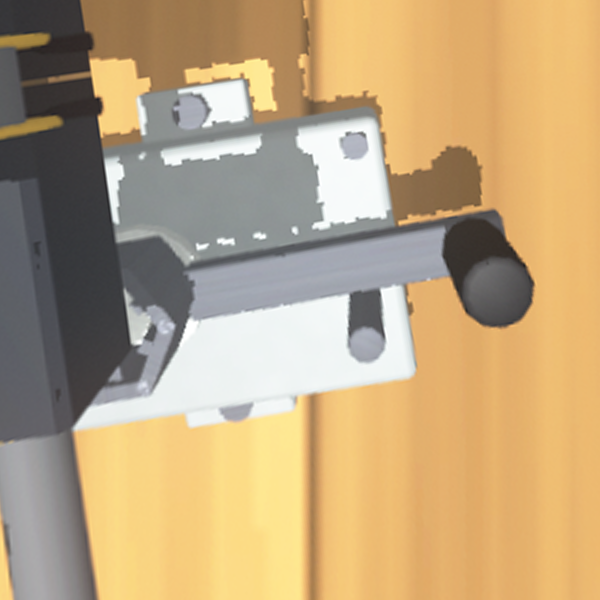

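View pics/side14_c200.png

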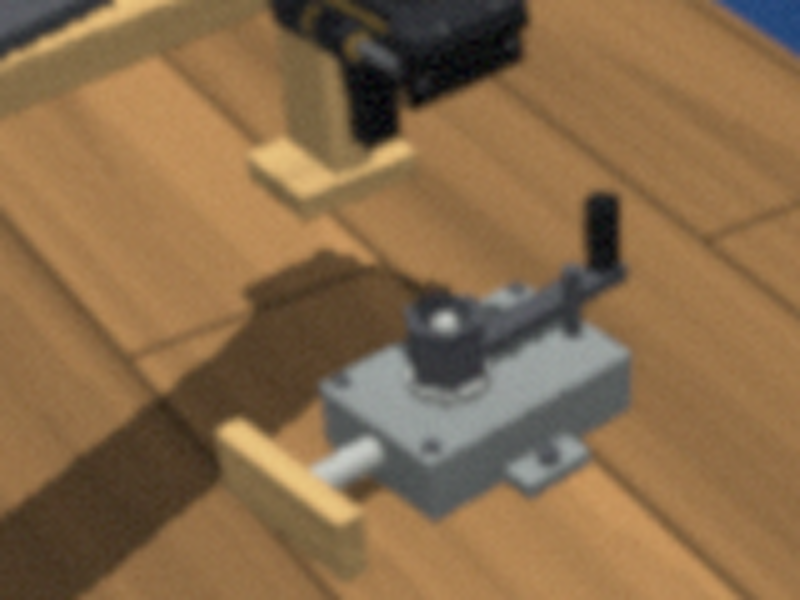

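View pics/scene14.png

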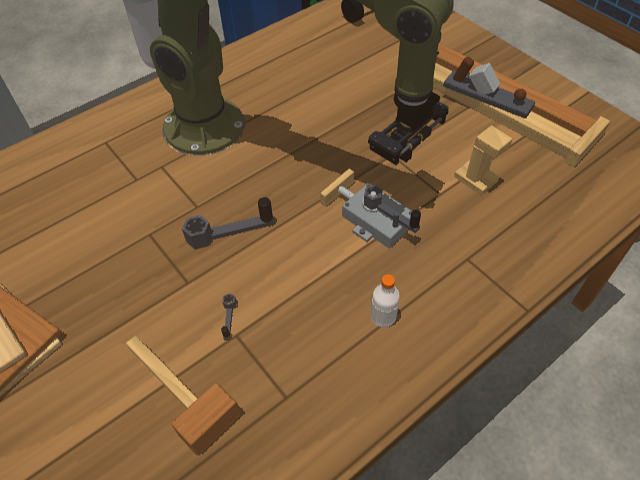

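```bash
python3 -c "
from cell import job
print(job.hand_in())"
```

```text
the job is handed in; nothing more can be done
None
```

The middle-sized lever is fully home on the spindle, swung clockwise to the stop post and released. The job was handed in about 22.5 s into the episode, and no verdict came back.

**What I did**
- **Tooth angle:** I measured the spindle teeth from the wrist depth image, at about -3.5° in the world frame.
- **Seating:** I gripped the hub on its flats and lowered it about 47° anticlockwise of the post. The splines slid in with no noticeable vertical resistance. At home I pressed only about 10 N down onto the shoulder.
- **Swing:** I turned the lever clockwise in small steps until the wrist torque rose from 0.35 to about 1 N m, roughly 8 N at the post, then opened the gripper.

**Problem and fix:** On release the arm sprang back about 1.5°, probably from play in the splines. I pushed the handle back with closed fingers until it held at about 5 N, more than the roughly 3 N the spindle friction alone would resist. Then I backed away.

**Last checks**
- **Hub height:** The hub top read 88.5 mm against a nominal 90 mm. The camera had been reading about 1.3 mm low throughout, so this fits fully home.
- **Handle position:** It lies about 3 mm sideways of the gearbox x axis, against a limit of 16 mm.
- **Robot clear:** The wrist force was zero, with the robot touching nothing.
- **Bystanders:** The glue, mallet and bracket appear where they were at the start.
- **Not settled:** The last depth reading of the handle (yaw about 10.5°) hardly changed after the nudge, and the final views do not show whether arm and post actually touch. A gap of a millimetre or two may remain.

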